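Snap the work light into its charging clips

TASK

Put the stick work light away on its charging dock: with its black tail towards the grey charging block, press it down sideways into both spring clips while the tail is still clear of the brass charging pin, then slide it along in the clips until the pin is pushed in and the tail is fully home against the block. Press and slide gently, by feel, because the dock breaks if it is forced; let go of the light, and do not push the spanner, the socket or the tape roll about.

Things in the scene. Friction and masses are not known exactly. Their poses are not given: they have to be found in the camera images.
- lamp: Stick work light, 0.2 to 0.3 kg, 217 mm long: bare aluminium tube 26 mm thick (y -82 to +75 mm), orange head block 30 x 30 mm (y -122 to -82), black tail block 30 x 30 mm (y +75 to +95). Origin on the tube's axis; its own y runs along the tube to the tail, z is up as it lies on its two square ends, axis 15 mm above the bench. Balances near y = -5 mm.
- lamp_head_side (a point): Point on the axis of the tube, 60 mm from the lamp's origin towards the orange head.
- lamp_tail_side (a point): Point on the axis of the tube, 60 mm from the lamp's origin towards the black tail.
- lamp_tail (a point): Centre of the black tail's end face.
- dock: Charging dock, screwed down: black base 100 x 250 x 12 mm (y -100 to +150). Origin on the bench, z up. Two C-shaped steel spring clips, open at the top, at y = -48 and +48 mm; a tube snapped into both lies along y at x = 0, tail to +y; between them (82 mm) nothing stands above 22 mm. Snapping into both takes 12 to 17 N in all, sliding 3 to 6 N; over about 25 N of push breaks it.
- clip_head (a point): Point at the clip for the head end, where the axis of the seated tube lies if the clips are at their lowest. They are shimmed: the real seat is 0 to 7 mm higher than this (same for both clips, not measured), so press until it snaps and rests hard on its seat. The clip is 14 mm along y, 46 mm wide, its flared mouth 40 mm wide and 22 mm above the seated axis; lips 9 mm above it.
- clip_tail (a point): The same point at the other clip, on the side of the charging block. The seated clips squeeze the tube, about 17 N of contact force in all, on top of which comes the push.
- block_face (a point): Where the flat face of the grey charging block (44 mm wide, top 88 mm above the bench) lies if the block is at its nearest to the clips. The block is adjustable: the real face is 0 to 14 mm further along the dock's +y (not measured), so slide until it is felt. A brass pin 12 mm thick sticks out 6 mm from the face towards the clips.
- charge_pin (a joint): How far the brass charging pin is pushed into its block, in m: 0 = untouched, 0.006 = level with the block's face (tail fully home). Its spring gives 0.5 N at first, 1.2 N at the end; the clips hold the light against it.
- wrench: Steel spanner, 190 mm long, 8 mm thick, lying on the bench between the two working places. Leave it alone. Origin at the middle of its underside, x along it.
- tape_roll: Roll of black tape, 90 mm in diameter and 24 mm tall, beyond the spanner. Leave it alone. Origin at the centre of its underside.
- socket: Steel socket standing upright, 28 mm in diameter and 38 mm tall, near the closed end of the spanner. Leave it alone. Origin at the centre of its underside.
Not all that is in view belongs to the job. What is shaped like the lamp but purple is not meant.

How it is judged (in metres and radians):
On the way, in this order (a step that is already met when the one before it is completed fails the run):
1. the light is snapped into both clips, tail towards the charging block (z of lamp_head_side in the frame of dock between 0.056 and 0.0685 m and x of lamp_head_side in the frame of dock between -0.004 and 0.004 m and z of lamp_tail_side in the frame of dock between 0.056 and 0.0685 m and x of lamp_tail_side in the frame of dock between -0.004 and 0.004 m and y of lamp_tail in the frame of dock above 0.07 m), for 0.2 s.
2. the light is slid along until its tail has pushed the charging pin in (all of step 1 and value of joint charge_pin above 0.004 m), for 0.2 s.
At the end, for the whole second after the job is handed in: The light lies at rest in both clips, tail towards the charging block: its axis within 4 mm of the middle of the clips and between 56 and 68.5 mm above the bench at both clips, and the charging pin is pushed in by more than 4 mm (all of step 2 and linear speed of lamp below 0.02 m/s); the robot touches nothing.
It fails at once if more than 48 N between the light and the dock (contact force between lamp and dock above 48 N).
It fails at once if the spanner, the socket or the tape roll is moved by more than 20 mm (distance of any of wrench, socket, tape_roll from where it was at the start of the episode above 0.02 m).
It also fails if it takes over 58 s, if anything falls off the work surface, if the arm or the gripper's body presses on something with over 40 N, if the wrist force passes 120 N, or if a joint passes its speed limit or range.

ROBOT

A 7-joint arm with a two-finger parallel gripper is mounted at the origin on the work surface. World frame = base frame: x ahead of the robot, y to its left, z up, the work surface at z = 0. Lengths are in m, angles in degrees, forces in N, time in s.
With the tool pointing down it reaches from about 0.425 to 0.875 m from the base axis. Payload 4.7 kg.
Tool frame: the origin (TCP) lies midway between the tips of the shut fingers; the grasp point (between the pads) lies env.grip_point_offset behind it (env.grip_point_offset is the distance from the TCP to the grasp point, in m); x points along the fingers, y is the direction in which the jaws open and shut, and the axes are right-handed (so a half turn about x gives the same grasp; the last joint's range is limited). The gripper opens to 87 mm and grips with 3 to 60 N. Pads are 19 mm wide; open, the fingers measure 117 mm over their backs; the gripper's body (75 mm by 190 mm) begins 51 mm behind the grasp point.
Start: joints at [77.527, 18.392, -4.016, 83.108, 1.295, 78.541, -3.26], TCP at [0.149, -0.633, 0.19] pointing down, gripper open.
Joint ranges: [-163.93, 163.93], [-17.29, 119.83], [-79.2, 71.16], [3.27, 140.29], [-89.18, 269.18], [5.43, 117.66], [-154.24, 154.24]. Speed limits (degrees/s): [147.25, 147.25, 180, 180, 180, 180, 180].

INTERFACE

Orientations are given as [roll, pitch, yaw] about the fixed x, y, z axes, in that order (R = Rz(yaw) Ry(pitch) Rx(roll)).
In Python, from cell import readout, read_camera, camera_params, sign_off, spot_in, pinpoint, env gives the robot as it stands.
- The arm moves only by the shell command python3 -m pendant 'ROWS' [OPENING] [FORCE]. ROWS is a JSON object of lists of equal length, an entry for each row: "xyz": the shift along the world's x, y, z in m, a list of three; "turn": the turn about the world's z in rad. A call has 1 to 10 rows; each row shifts and turns the pose as measured when the row begins; what a row does not reach is not made up. A row lasts 1/8 s, in which the tool goes at most 62.5 mm and 10.7 degrees, less where a joint would pass 70% of its speed; a pose out of reach is approached as far as the arm can. A call is refused whole if a number of a shift passes 0.0625 or a number of a turn 0.188, either way. A call with a gripper value outside its range is refused whole. OPENING is the opening, from 0 (shut) to 1 (fully open), set as the call begins (- or left out, the last holds). The fingers move at their own pace and stop on an object; FORCE is the grip in N (left out, the last holds). Time passes only in rows, so rows that do not move let the fingers close. It gives the time, the measured TCP pose, the force and the opening at its end, in the units of the state.
- readout.get_obs(): the state, without advancing time (a new reading comes with each control period).
- read_camera(name): name is "scene" or "top" or "wrist"; returns the picture (384x512x3 uint8, red, green, blue); there is no depth.
- camera_params(name): a dict with "fx", "fy", "cx", "cy" (pixels), "k1" (the pictures are not rectified: a ray, as slopes to the right and down, at radius r is drawn at 1 + k1 r^2 times it, then the intrinsics apply), "rvec" (rotation vector, rad) and "tvec" (3), from world to camera coordinates, as OpenCV has them; the wrist camera has in their place "hand_eye" (4x4, takes a point from camera to tool coordinates, whose origin is the TCP and whose axes are the tool frame's). Camera axes: x right, y down, z forward; pixel columns grow to the right and rows downward; lengths in m; the calibration is good to about 2 mm. A picture is of the moment at which its call begins: read the wrist's pose just before it. camera_params takes no time and is no camera call.
- sign_off(): hands the job in, once; it reports no verdict.
Trained networks look in the newest picture that a camera, given by its name, has taken for a name from the list of things; names that differ only in an ending like _2 or _b are one class to them, and where a whole thing is asked for, a point or a joint stands for the part that bears it (a point fixed in the world has none). Each returns a list of dicts, best first, with "score" (0 to 1); they miss things now and then, are a little off and sometimes report something else, mostly with a low value. They report only what shows in the picture. A call takes as long as a camera call. They do not tell look-alikes from the thing itself.
- spot_in(camera, name): "at" ([x, y, z] in m, in the coordinates of the camera as it stood for that picture, good to about 4 mm: the middle of the surface that is visible of it).
- pinpoint(camera, name): "at" ([x, y, z] in m, in the coordinates of the camera as it stood for that picture, good to about 4 mm: a listed point, or the origin of a listed thing).
The state is a dict: "time_s": time; "qpos": joint angles; "joint_velocities": joint speeds; "effort": joint torques, N m; "tool_pos": TCP position; "tool_rot": TCP orientation; "force": force on the tool from outside, world axes, zero at the start; "wrist_torque": the same for the moment, N m; "grip_width": finger opening in m.
Only numpy, scipy, OpenCV 4.12 (cv2) and the standard library are available. Lean on these libraries where they do the work, as an engineer would, in place of code of your own. Each camera call takes 0.05 s, during which the arm holds its last target.

## Working session

There is one attempt and no reset: what is moved stays moved. The work goes in short steps, Python scripts to look and compute and a shell command to move; the robot and the scene stay as the last step left them, time stands still between calls to the robot, and variables do not carry over. Pictures are saved under pics/ and viewed, and the job is handed in when it is done.

```bash
ls; mkdir -p pics
cat > h.py <<'E'
import numpy as np, cv2
from scipy.spatial.transform import Rotation as R
from cell import readout, read_camera, camera_params, sign_off, spot_in, pinpoint, env
def w2c(cam):
    p=camera_params(cam)
    if 'hand_eye' in p:
        o=readout.get_obs(); T=np.eye(4); T[:3,:3]=R.from_euler('xyz',o['tool_rot'],degrees=True).as_matrix(); T[:3,3]=o['tool_pos']
        return np.linalg.inv(T@np.array(p['hand_eye'])),p
    M=np.eye(4); M[:3,:3]=R.from_rotvec(np.array(p['rvec']).ravel()).as_matrix(); M[:3,3]=np.array(p['tvec']).ravel(); return M,p
def toworld(M,pt): return (np.linalg.inv(M)@np.r_[pt,1])[:3]
def proj(M,p,P):
    c=M[:3,:3]@np.array(P)+M[:3,3]; a,b=c[:2]/c[2]; s=1+p['k1']*(a*a+b*b)
    return np.array([p['fx']*a*s+p['cx'],p['fy']*b*s+p['cy']])
def onz(M,p,uv,z):
    d=np.array([(uv[0]-p['cx'])/p['fx'],(uv[1]-p['cy'])/p['fy']]); q=d.copy()
    for _ in range(20): q=d/(1+p['k1']*(q@q))
    Mi=np.linalg.inv(M); r=Mi[:3,:3]@np.r_[q,1]; o=Mi[:3,3]
    return o+r*(z-o[2])/r[2]
def snap(cam,name):
    M,p=w2c(cam); im=read_camera(cam); cv2.imwrite(f'pics/{name}.png',im[:,:,::-1]); return M,p,im
E
python3 - <<'E'
from h import *
print(readout.get_obs(), env.grip_point_offset)
for c in ['scene','top','wrist']:
    M,p,im=snap(c,c+'0')
    for n in ['lamp','dock','lamp_tail','lamp_head_side','lamp_tail_side','clip_head','clip_tail','block_face','wrench','tape_roll','socket']:
        for d in pinpoint(c,n)[:3]:
            print(c,n,round(d['score'],2),toworld(M,d['at']).round(4), proj(M,p,toworld(M,d['at'])).round(0))
E
```

```text
pics
{'time_s': 0.0, 'qpos': array([77.52580302, 18.43767645, -4.01667663, 83.17146707,  1.29529118,
       78.54025048, -3.25929355]), 'joint_velocities': array([-0.00047174, -0.01755183,  0.04913951,  0.00397116, -0.06326834,
       -0.0005827 ,  0.01751781]), 'effort': array([-3.20541330e-04, -4.91287959e+01, -4.04500030e-01, -3.12523377e+01,
       -6.39862963e-02,  4.37174260e-02,  1.90245300e-04]), 'tool_pos': array([ 0.14915928, -0.63205691,  0.18900749]), 'tool_rot': array([-86.98000597,  89.89571946, 106.30571574]), 'force': array([ 0.79262406,  0.47466446, -0.10929398]), 'wrist_torque': array([-0.00836753, -0.03859419,  0.0011107 ]), 'grip_width': 0.08702204943182887} 0.0187
scene lamp 0.93 [0.5476 0.3067 0.0171] [365. 236.]
scene lamp 0.81 [0.3074 0.2672 0.0161] [351. 175.]
scene lamp 0.56 [ 0.2933 -0.1652  0.018 ] [202. 149.]
scene dock 0.77 [ 0.5291 -0.2284 -0.0006] [143. 195.]
scene dock 0.39 [ 0.515  -0.1844  0.0598] [158. 175.]
scene lamp_tail 0.83 [ 0.2072 -0.2097  0.0178] [200. 135.]
scene lamp_tail 0.75 [0.4945 0.3848 0.0151] [401. 228.]
scene lamp_tail 0.56 [0.267
[... 1114 characters left out ...]
top lamp_tail 0.64 [ 0.2053 -0.2087  0.0117] [341. 299.]
top lamp_tail 0.57 [0.4924 0.3895 0.0182] [143. 206.]
top lamp_head_side 0.9 [0.3401 0.3153 0.0173] [166. 256.]
top lamp_head_side 0.56 [ 0.3419 -0.1356  0.018 ] [315. 253.]
top lamp_tail_side 0.78 [ 0.2399 -0.1944  0.0171] [336. 288.]
top lamp_tail_side 0.69 [0.2786 0.2112 0.0171] [200. 276.]
top lamp_tail_side 0.63 [0.5148 0.3545 0.0138] [155. 199.]
top clip_head 0.76 [ 0.5457 -0.2788  0.0609] [364. 183.]
top clip_tail 0.8 [ 0.5179 -0.1879  0.0632] [333. 193.]
top block_face 0.7 [ 0.5018 -0.1329  0.0564] [315. 199.]
top wrench 0.57 [ 5.311e-01  3.000e-04 -1.100e-03] [269. 193.]
top tape_roll 0.88 [ 0.6948  0.0021 -0.0009] [267. 142.]
```

View pics/scene0.png

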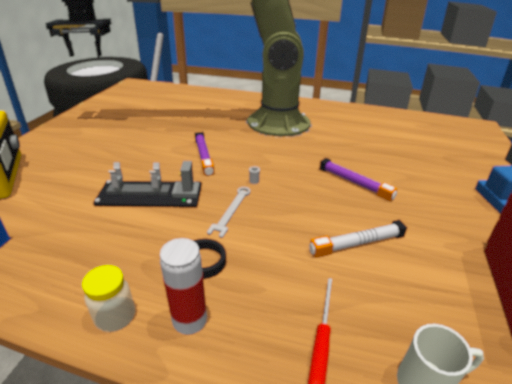

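View pics/top0.png

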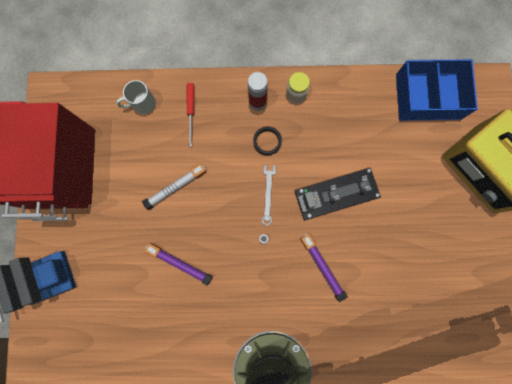

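Run:
```python
import cv2,numpy as np
t=cv2.imread('pics/top0.png'); s=cv2.imread('pics/scene0.png')
a=cv2.resize(t[160:290,120:240],(480,520),interpolation=cv2.INTER_CUBIC)
b=cv2.resize(t[160:310,300:400],(320,480),interpolation=cv2.INTER_CUBIC)
b=cv2.copyMakeBorder(b,0,40,0,0,cv2.BORDER_CONSTANT)
cv2.imwrite('pics/crop0.png',np.hstack([a,b]))
```

```text
(no output)
```

View pics/crop0.png

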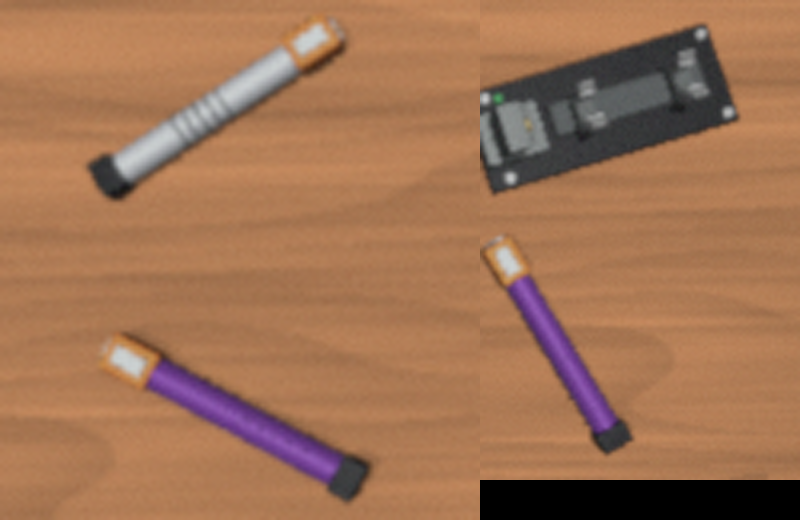

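Lamp candidates in the top view are the bare aluminium stick at (170,189), a purple one at (182,266) and a purple one at (326,271). The crop shows only (170,189) has a silver tube with an orange head and black tail, so that is the lamp. The dock is at (338,192), with its grey block at the left end.

```bash
python3 - <<'E'
from h import *
o=readout.get_obs(); A=R.from_euler('xyz',o['tool_rot'],degrees=True).as_matrix(); print(A.round(3)); p=camera_params('wrist'); print(p)
E
python3 -m pendant '{"xyz":[[0.03,0.02,0.03],[0.05,0.03,0.03],[0.055,0.03,0.02],[0.05,0.035,0.02],[0.05,0.035,0.01],[0.04,0.045,0],[0.03,0.055,0],[0.02,0.055,0]],"turn":[0,0,0,0,0,0,0,0]}' 1
```

```text
[[-0.     0.23  -0.973]
 [-0.    -0.973 -0.23 ]
 [-1.     0.     0.   ]]
{'fx': 299.628779148188, 'fy': 299.628779148188, 'cx': 255.73112645396884, 'cy': 195.70958342344503, 'k1': 0.010501714457928345, 'hand_eye': array([[ 2.60556892e-04, -2.85590739e-01,  9.58351638e-01,
        -1.94847435e-01],
       [ 9.99999862e-01, -3.62304492e-04, -3.79847698e-04,
         8.36620562e-04],
       [ 4.55696088e-04,  9.58351605e-01,  2.85590606e-01,
        -7.86006313e-02],
       [ 0.00000000e+00,  0.00000000e+00,  0.00000000e+00,
         1.00000000e+00]])}
time_s: 2.8
tool_pos: [0.4717, -0.3262, 0.3007]
tool_rot: [100.2, 89.9, -67.3]
force: [1.3, -0.5, 0.8]
grip_width: 0.0868
```

```bash
cat >> h.py <<'E'
def yaw():
    o=readout.get_obs(); A=R.from_euler('xyz',o['tool_rot'],degrees=True).as_matrix(); return np.degrees(np.arctan2(A[1,1],A[0,1])), A
def look(cam,name,names):
    M,p,im=snap(cam,name)
    for n in names:
        for d in pinpoint(cam,n)[:2]:
            W=toworld(M,d['at']); print(cam,n,round(d['score'],2),W.round(4),proj(M,p,W).round(0))
    return M,p,im
E
python3 -m pendant '{"xyz":[[0.01,0.03,0],[0.01,0.02,0],[0.0,0.02,0],[0,0,0]],"turn":[0.18,0.18,0.18,0]}'
python3 - <<'E'
from h import *
print(yaw()[0]); look('wrist','w1',['dock','clip_head','clip_tail','block_face'])
E
```

```text
time_s: 3.3
tool_pos: [0.4955, -0.2464, 0.3021]
tool_rot: [132.2, 89.8, -2.9]
force: [-0.4, -0.1, -1.4]
grip_width: 0.0867
-45.13011975094731
wrist dock 0.73 [ 5.349e-01 -2.368e-01  4.000e-04] [268. 135.]
wrist clip_head 0.61 [ 0.5398 -0.2813  0.0622] [293. 158.]
wrist clip_head 0.32 [ 0.5017 -0.1357  0.0593] [202. 104.]
wrist clip_tail 0.71 [ 0.5186 -0.193   0.0612] [240. 125.]
```

View pics/w1.png

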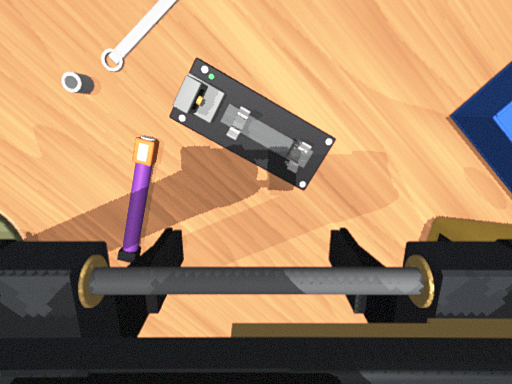

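The dock is at (195–335, 58–190), with the block at the upper left (200,97) and the clips at (240,120) and (300,155). The spanner ring is at (112,60) and the socket at (75,83). Next I'll enlarge the picture to fit the base corners.

Run:
```python
import cv2
t=cv2.imread('pics/w1.png'); cv2.imwrite('pics/w1c.png',cv2.resize(t[50:200,160:345],(740,600),interpolation=cv2.INTER_CUBIC))
```

```text
(no output)
```

View pics/w1c.png

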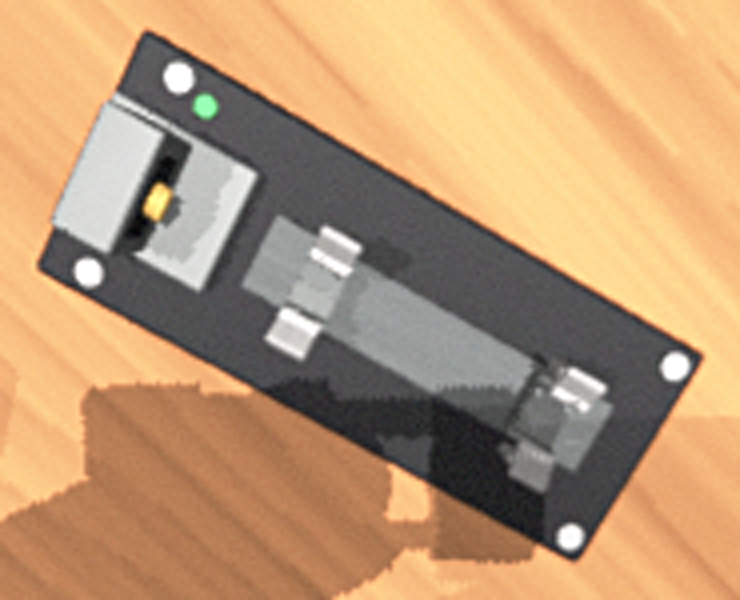

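```bash
cat > dock.py <<'E'
from h import *
from scipy.optimize import least_squares
def fit(M,p,uv,z=0.012):
    W=np.array([onz(M,p,u,z)[:2] for u in uv]); L=np.array([[.05,.15],[.05,-.1],[-.05,-.1],[-.05,.15]])
    f=lambda q:(np.c_[np.cos(q[2])*L[:,0]-np.sin(q[2])*L[:,1]+q[0],np.sin(q[2])*L[:,0]+np.cos(q[2])*L[:,1]+q[1]]-W).ravel()
    r=least_squares(f,[.53,-.23,.3]); print('dock',r.x[:2].round(4),np.degrees(r.x[2]).round(2),'res mm',(r.fun*1000).round(1)); return r.x
E
python3 - <<'E'
from dock import *
M,p=w2c('wrist')
q=fit(M,p,[(196.75,57.75),(335.75,138.75),(303.75,190),(170,117)])
c,s=np.cos(q[2]),np.sin(q[2])
for P in [(0.5457,-0.2788),(0.518,-0.188),(0.5018,-0.1329),(0.5046,-.1318)]:
    d=np.array(P)-q[:2]; print((c*d[0]+s*d[1]).round(4),(-s*d[0]+c*d[1]).round(4))
# block face bottom/top edges, pin height probes: crop px
def cp(x,y): return (x/4+160,y/4+50)
for n,u,z in [('facetopL',cp(188,142),.088),('facetopR',cp(110,255),.088),('faceback1',cp(118,95),.088),('plinthfront1',cp(258,172),.03),('plinthfront2',cp(205,292),.03),('pin',cp(165,203),.06)]:
    w=onz(M,p,u,z); d=w[:2]-q[:2]; print(n,(c*d[0]+s*d[1]).round(4),(-s*d[0]+c*d[1]).round(4))
E
```

```text
dock [ 0.5325 -0.2402] 15.65 res mm [ 1.   2.8  2.1 -1.8 -0.8 -3.  -2.3  2. ]
0.0023 -0.0407
0.0002 0.0542
-0.0006 0.1116
0.0024 0.1119
facetopL 0.0223 0.105
facetopR -0.0213 0.112
faceback1 0.0242 0.1305
plinthfront1 0.0245 0.0873
plinthfront2 -0.0234 0.0853
pin 0.0002 0.1077
```

```bash
python3 -m pendant '{"xyz":[[0.02,0.05,0],[0.015,0.055,0],[0.015,0.055,0],[0.01,0.055,0],[0.01,0.055,0],[0.005,0.055,0],[0.005,0.055,0],[0,0.055,-0.01],[0,0.055,-0.02],[0,0.02,-0.02]],"turn":[0.14,0.14,0.14,0.14,0.14,0.14,0.14,0.14,0.14,0.14]}'
python3 -m pendant '{"xyz":[[0,0,0],[0,0,0]],"turn":[0,0]}'
python3 - <<'E'
from h import *
print(yaw()[0]); look('wrist','w2',['lamp','lamp_head_side','lamp_tail_side','lamp_tail'])
E
```

```text
time_s: 4.8
tool_pos: [0.5775, 0.2603, 0.2495]
tool_rot: [97.0, 89.6, 41.9]
force: [-0.1, -0.4, -0.4]
grip_width: 0.0869
time_s: 5.05
tool_pos: [0.5776, 0.2592, 0.248]
tool_rot: [117.5, 89.7, 62.1]
force: [-0.1, -0.4, 0.2]
grip_width: 0.0867
34.63983852124091
wrist lamp 0.84 [0.5497 0.3041 0.0183] [257. 126.]
wrist lamp 0.62 [0.3092 0.2657 0.0154] [86. 41.]
wrist lamp_head_side 0.76 [0.3395 0.3199 0.0148] [127.  17.]
wrist lamp_head_side 0.55 [0.5812 0.2565 0.0129] [256. 166.]
wrist lamp_tail_side 0.92 [0.281  0.2128 0.0175] [47. 64.]
wrist lamp_tail_side 0.58 [0.5118 0.3539 0.0106] [255.  77.]
wrist lamp_tail 0.77 [0.4953 0.3836 0.0093] [257.  50.]
wrist lamp_tail 0.61 [0.2632 0.1794 0.0141] [25. 78.]
```

View pics/w2.png

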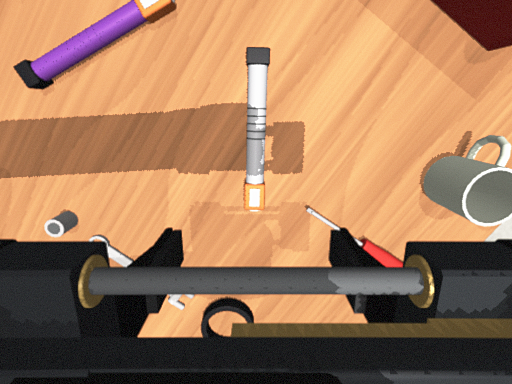

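The silver lamp runs from its black tail at (258,50) to its orange head at (254,208), aligned with the tool. The purple stick at upper left is a decoy.

Run:
```python
from h import *
M,p=w2c('wrist')
t=onz(M,p,(258,47),.03)[:2]; h=onz(M,p,(254,184),.03)[:2]; h2=onz(M,p,(254.5,207),.03)[:2]
tt=onz(M,p,(258,64),.026)[:2]
print(t,tt,h,h2,np.linalg.norm(t-h)); d=t-h; print(np.degrees(np.arctan2(d[1],d[0])))
u=d/np.linalg.norm(d); print('origin from tail',t-.095*u,'from headblock edge',h+.082*u, 'from h2', h2+.122*u)
```

```text
[0.49555267 0.38412106] [0.50647745 0.36852065] [0.59185113 0.23587141] [0.6120553  0.20789718] 0.17678051618628
123.00652923948961
origin from tail [0.54730245 0.30445325] from headblock edge [0.54718289 0.30463731] from h2 [0.54559768 0.31020742]
```

```bash
python3 -m pendant '{"xyz":[[-0.02,0.03,-0.05],[-0.013,0.021,-0.05],[0,0,-0.05],[0,0,-0.03],[0,0,0]],"turn":[-0.015,0,0,0,0]}'
python3 - <<'E'
from h import *
print(yaw()[0]); look('wrist','w3',['lamp','lamp_tail_side','lamp_tail'])
E
```

```text
time_s: 5.92
tool_pos: [0.5469, 0.3086, 0.0675]
tool_rot: [80.9, 89.3, 24.2]
force: [-0.0, 0.3, 0.2]
grip_width: 0.0869
33.292016976618385
wrist lamp 0.58 [0.5475 0.3037 0.0173] [253. 206.]
wrist lamp_tail_side 0.87 [0.5153 0.3594 0.0155] [257. 129.]
wrist lamp_tail 0.6 [0.4971 0.3845 0.0119] [255.  89.]
```

View pics/w3.png

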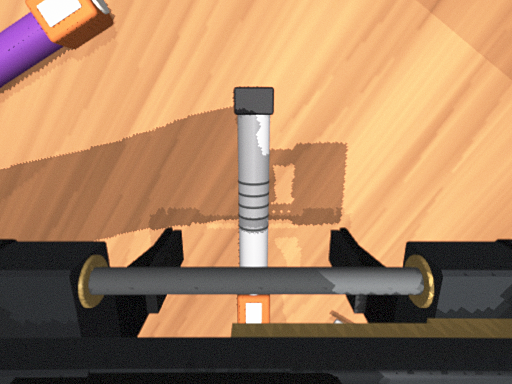

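The lamp is centred between the fingers, with its tail at (254,100) and tube along column 254. I'll go down and grip.

```bash
python3 -m pendant '{"xyz":[[-0.002,0.001,-0.035],[0,0,-0.02],[0,0,-0.006],[0,0,-0.001]],"turn":[0,0,0,0]}'
```

```text
time_s: 6.62
tool_pos: [0.5526, 0.3136, 0.0146]
tool_rot: [81.6, 88.2, 24.7]
force: [0.3, 0.5, -0.1]
grip_width: 0.0872
```

Run:
```python
from h import *
o=readout.get_obs();print(o['qpos'].round(2),o['joint_velocities'].round(2),o['effort'].round(1),o['force'],o['tool_pos'],o['tool_rot']);print(yaw())
```

```text
[  3.9   30.82 -46.18  96.65  25.32  61.54 -16.78] [-0.26  0.23  0.02 -0.31  0.56 -0.77 -0.28] [  0.  -46.2 -11.3 -25.7   0.   -0.1  -0. ] [ 0.32654149  0.50873219 -0.0701713 ] [0.55261033 0.31363075 0.01457447] [81.59192276 88.23051952 24.74994415]
(np.float64(33.16197531004949), array([[ 0.02804198,  0.83673688,  0.54688669],
       [ 0.0129275 ,  0.54675252, -0.83719446],
       [-0.99952315,  0.03054646,  0.00451511]]))
```

```bash
python3 -m pendant '{"xyz":[[-0.008,-0.003,0],[0,0,-0.004],[0,0,0]],"turn":[0,0,0]}'; python3 -c "
from h import *
print(yaw(),readout.get_obs()['qpos'])"
```

```text
time_s: 7.0
tool_pos: [0.5451, 0.3111, 0.0123]
tool_rot: [81.3, 88.1, 24.5]
force: [-0.2, 0.1, 0.3]
grip_width: 0.0869
(np.float64(33.15809616923891), array([[ 0.03067428,  0.83669953,  0.5468025 ],
       [ 0.01397996,  0.54664729, -0.83724626],
       [-0.99943166,  0.0333262 ,  0.00507098]])) [  4.3557778   30.02109004 -46.44704841  98.05952801  25.08600199
  60.6922956  -16.98191026]
```

```bash
python3 -m pendant '{"xyz":[[-0.001,-0.001,-0.005],[0,0,-0.003],[0,0,0]],"turn":[0,0,0]}'; python3 -c "
from h import *
print(yaw(),readout.get_obs()['qpos'])"
```

```text
time_s: 7.38
tool_pos: [0.5443, 0.31, 0.0039]
tool_rot: [81.3, 88.0, 24.4]
force: [-0.3, 0.6, -0.7]
grip_width: 0.0872
(np.float64(33.15047516002228), array([[ 0.03100406,  0.83676294,  0.54668687],
       [ 0.01407992,  0.54652992, -0.83732121],
       [-0.99942008,  0.03365766,  0.00516309]])) [  4.22483263  30.4258841  -46.15355216  98.59764508  25.50674722
  59.8324011  -17.27318699]
```

```bash
python3 -m pendant '{"xyz":[[0,0,0],[0,0,0],[0,0,0],[0,0,0],[0,0,0],[0,0,0],[0,0,0],[0,0,0]],"turn":[0,0,0,0,0,0,0,0]}' 0 45; python3 -c "
from h import *
print(yaw(),readout.get_obs()['qpos'])"
```

```text
time_s: 8.38
tool_pos: [0.5445, 0.3103, 0.0041]
tool_rot: [81.6, 88.0, 24.8]
force: [0.0, 0.6, 0.9]
grip_width: 0.0153
(np.float64(33.15137290826866), array([[ 0.03127562,  0.83674246,  0.54670274],
       [ 0.01443214,  0.54653525, -0.83731173],
       [-0.9994066 ,  0.03407753,  0.00501724]])) [  4.2221529   30.42866832 -46.16042878  98.57211371  25.50462233
  59.83132073 -17.2702935 ]
```

```bash
python3 -m pendant '{"xyz":[[0,0,0],[0,0,0],[0,0,0],[0,0,0]],"turn":[0,0,0,0]}'; python3 -c "
from h import *
look('wrist','w4',['lamp','lamp_tail_side','lamp_tail'])"
```

```text
time_s: 8.88
tool_pos: [0.5445, 0.3103, 0.0041]
tool_rot: [81.6, 88.0, 24.7]
force: [0.9, -0.5, 0.6]
grip_width: 0.0001
wrist lamp 0.9 [0.5469 0.3043 0.0175] [255. 239.]
wrist lamp_tail_side 0.63 [0.516  0.354  0.0165] [257. 151.]
wrist lamp_tail 0.69 [0.4963 0.3839 0.0166] [257.  88.]
```

View pics/w4.png

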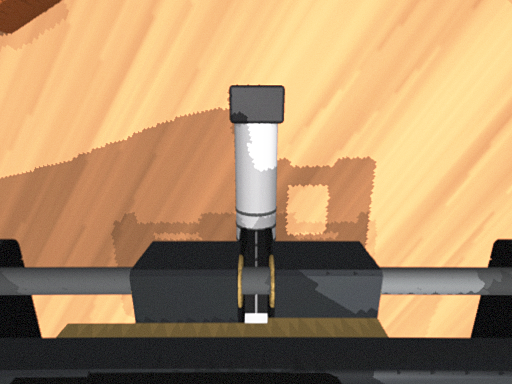

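```bash
python3 -c "
from h import *
M,p=w2c('wrist');o=readout.get_obs();t=o['tool_pos'];print(o)
for dz in [0,.0187,.03,.05,.07]: print(dz,proj(M,p,t+[0,0,dz]))
M,p,im=snap('scene','s4');print(proj(M,p,t))
cv2.imwrite('pics/s4c.png',cv2.resize(im[150:290,290:450][:,:,::-1],(640,560),interpolation=cv2.INTER_CUBIC))
"
```

```text
{'time_s': 9.075, 'qpos': array([  4.22024725,  30.42873476, -46.16101486,  98.57208774,
        25.50648566,  59.83317823, -17.27177123]), 'joint_velocities': array([ 0.01069334, -0.02771345,  0.04053095, -0.03410853, -0.01696872,
       -0.01101697, -0.0072016 ]), 'effort': array([-2.39558962e-03, -4.57999992e+01, -1.12470791e+01, -2.57005817e+01,
        2.57703621e-03, -1.42385359e-01, -2.37531218e-03]), 'tool_pos': array([0.54446003, 0.31026913, 0.00412445]), 'tool_rot': array([81.56818128, 88.02692916, 24.71646798]), 'force': array([-0.30739252,  0.26294814, -0.08033637]), 'wrist_torque': array([ 0.00181106, -0.09468398,  0.05618341]), 'grip_width': 0.00017267823421428566}
0 [256.09968648 222.80841992]
0.0187 [257.14898428 233.86923823]
0.03 [257.88407395 241.61833631]
0.05 [259.42724123 257.88701689]
0.07 [261.38732669 278.55309391]
[365.43150979 240.21269998]
```

View pics/s4c.png

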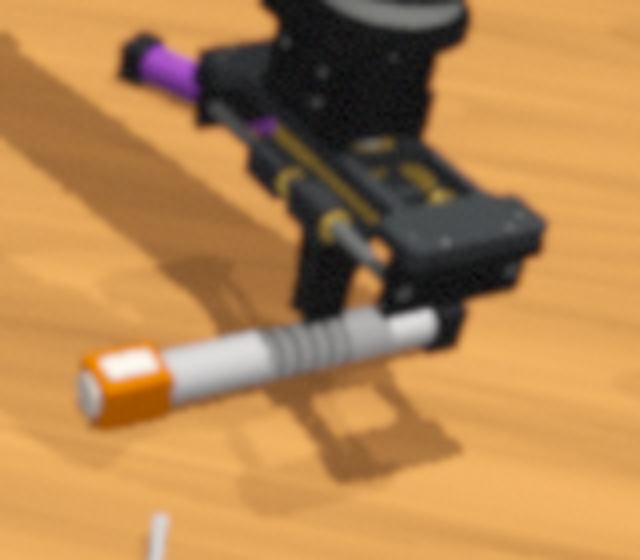

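```bash
python3 -c "
import cv2,numpy as np
a=cv2.imread('pics/w4.png')[190:340,205:305];b=cv2.imread('pics/s4.png')[205:275,325:415]
cv2.imwrite('pics/z4.png',np.hstack([cv2.resize(a,(360,540),interpolation=cv2.INTER_CUBIC),cv2.resize(b,(440,540),interpolation=cv2.INTER_CUBIC)]))"
```

```text
(no output)
```

View pics/z4.png

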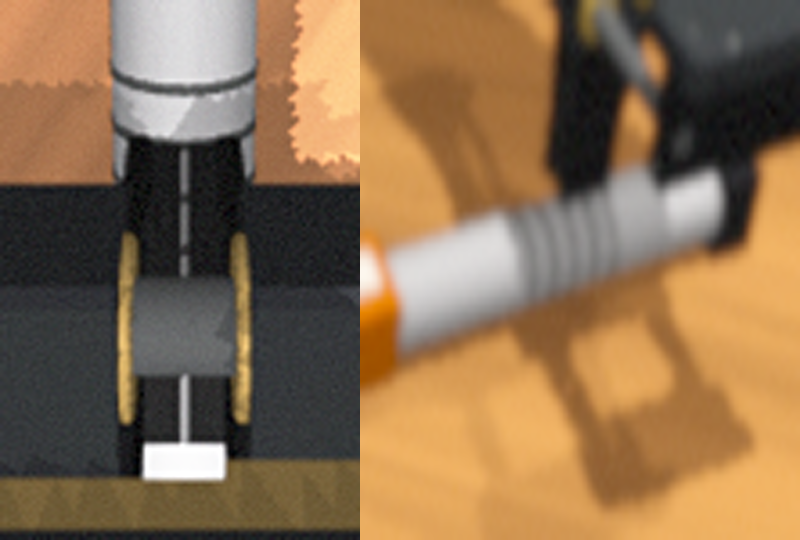

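```bash
python3 -c "
from h import *
p=camera_params('wrist');H=np.linalg.inv(np.array(p['hand_eye']))
for z in [-.0095,0,.0095]:
  for x in [0,-.01,-.0187,-.03,-.04]:
    print(z,x,proj(H,p,[x,.0435,z]).round(0),proj(H,p,[x,-.0435,z]).round(0),proj(H,p,[x,0,z]).round(0))
"
```

```text
-0.0095 0 [319. 210.] [193. 210.] [256. 210.]
-0.0095 -0.01 [322. 215.] [190. 215.] [256. 215.]
-0.0095 -0.0187 [325. 220.] [187. 220.] [256. 220.]
-0.0095 -0.03 [330. 227.] [183. 227.] [256. 227.]
-0.0095 -0.04 [334. 234.] [179. 234.] [256. 234.]
0 0 [318. 223.] [194. 223.] [256. 223.]
0 -0.01 [322. 228.] [191. 228.] [256. 228.]
0 -0.0187 [324. 234.] [188. 234.] [256. 234.]
0 -0.03 [329. 241.] [184. 241.] [256. 241.]
0 -0.04 [333. 249.] [180. 249.] [256. 249.]
0.0095 0 [318. 235.] [194. 235.] [256. 235.]
0.0095 -0.01 [321. 241.] [192. 242.] [256. 241.]
0.0095 -0.0187 [323. 247.] [189. 247.] [256. 247.]
0.0095 -0.03 [327. 256.] [185. 256.] [256. 256.]
0.0095 -0.04 [331. 264.] [181. 264.] [256. 264.]
```

The fingers shut fully above the tube. Measured from the open-finger image, the tips sit about 28–30 mm short of the stated TCP. I'll reopen them and go lower by feel.

```bash
python3 -m pendant '{"xyz":[[0,0,0.006],[0,0,0],[0,0,0],[0,0,0],[0,0,0],[0,0,0],[0,0,0],[0,0,0]],"turn":[0,0,0,0,0,0,0,0]}' 1; python3 -c "
from h import *
look('wrist','w5',['lamp','lamp_tail'])"
```

```text
time_s: 10.12
tool_pos: [0.5444, 0.3102, 0.0105]
tool_rot: [81.5, 88.0, 24.7]
force: [-0.6, -0.3, 0.0]
grip_width: 0.0724
wrist lamp 0.78 [0.5527 0.3038 0.0174] [261. 240.]
wrist lamp_tail 0.65 [0.4908 0.3828 0.013 ] [248.  85.]
```

View pics/w5.png

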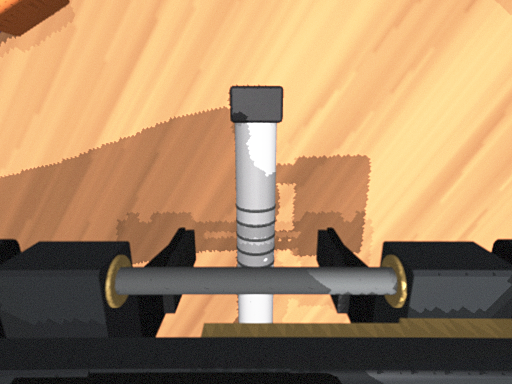

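```bash
python3 -m pendant '{"xyz":[[0,0,-0.006],[0,0,-0.006],[0,0,-0.006],[0,0,0]],"turn":[0,0,0,0]}' 1; python3 -c "
from h import *
print(yaw()[1][2].round(3),readout.get_obs()['qpos'].round(1))"
```

```text
time_s: 10.78
tool_pos: [0.5441, 0.3099, -0.0093]
tool_rot: [81.5, 88.1, 24.6]
force: [0.0, 0.9, -0.1]
grip_width: 0.087
[-0.999  0.033  0.005] [  3.8  31.3 -45.6  99.1  26.3  58.7 -17.8]
```

```bash
python3 -m pendant '{"xyz":[[0,0,-0.004],[0,0,-0.004],[0,0,0]],"turn":[0,0,0]}'
python3 -m pendant '{"xyz":[[0,0,-0.003],[0,0,0]],"turn":[0,0]}'
python3 -m pendant '{"xyz":[[0,0,-0.002],[0,0,0]],"turn":[0,0]}'
```

```text
time_s: 11.15
tool_pos: [0.5441, 0.31, -0.0178]
tool_rot: [81.6, 88.1, 24.8]
force: [-0.8, 0.3, 1.0]
grip_width: 0.0871
time_s: 11.4
tool_pos: [0.5443, 0.3101, -0.0208]
tool_rot: [81.6, 88.1, 24.8]
force: [0.2, 0.5, 0.4]
grip_width: 0.0871
time_s: 11.65
tool_pos: [0.5444, 0.3102, -0.0228]
tool_rot: [81.6, 88.0, 24.8]
force: [0.1, 0.1, 0.2]
grip_width: 0.0869
```

```bash
python3 -m pendant '{"xyz":[[0,0,-0.002],[0,0,0],[0,0,0],[0,0,0],[0,0,0],[0,0,0],[0,0,0],[0,0,0],[0,0,0]],"turn":[0,0,0,0,0,0,0,0,0]}' 0 50; python3 -c "
from h import *
look('wrist','w6',[])"
```

```text
time_s: 12.78
tool_pos: [0.5447, 0.3104, -0.0247]
tool_rot: [81.8, 88.0, 24.9]
force: [0.7, 0.4, -0.3]
grip_width: 0.0248
```

View pics/w6.png

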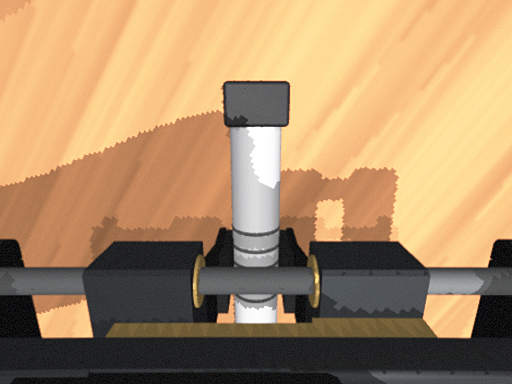

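The fingers now straddle the tube, with a width of 25 mm. I'll lift slowly.

```bash
python3 -m pendant '{"xyz":[[0,0,0],[0,0,0.01],[0,0,0.02],[0,0,0.02],[0,0,0]],"turn":[0,0,0,0,0]}'; python3 -c "
from h import *
look('wrist','w7',[]);o=readout.get_obs();print(o['force'],o['wrist_torque'],o['grip_width'],yaw()[1][2])"
```

```text
time_s: 13.45
tool_pos: [0.5445, 0.3105, 0.0293]
tool_rot: [81.9, 88.0, 25.0]
force: [0.1, -0.2, -1.4]
grip_width: 0.0247
[ 0.57483329 -0.21292622 -1.56212118] [-0.05127147 -0.05802757 -0.03092255] 0.024490317809163387 [-0.99943694  0.03318571  0.00495177]
```

View pics/w7.png

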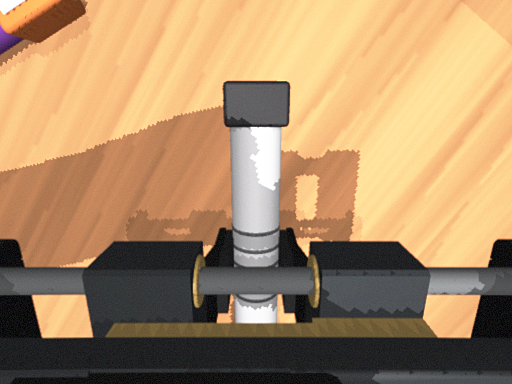

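```bash
python3 -c "
from h import *
p=camera_params('wrist');H=np.linalg.inv(np.array(p['hand_eye']))
# find lamp y offset: tail near top edge at row 127, far at 82
for zz in np.arange(-.10,-.05,.005): print(round(zz,3),proj(H,p,[-.055,0,zz]).round(1))
t=cv2.imread('pics/top0.png'); cv2.imwrite('pics/topc.png',cv2.resize(t[155:230,285:395],(770,525),interpolation=cv2.INTER_CUBIC))
"
```

```text
-0.1 [256.3  51.8]
-0.095 [256.3  64.6]
-0.09 [256.3  77.1]
-0.085 [256.3  89.3]
-0.08 [256.3 101.2]
-0.075 [256.3 112.9]
-0.07 [256.3 124.3]
-0.065 [256.3 135.5]
-0.06 [256.3 146.5]
-0.055 [256.3 157.2]
```

View pics/topc.png

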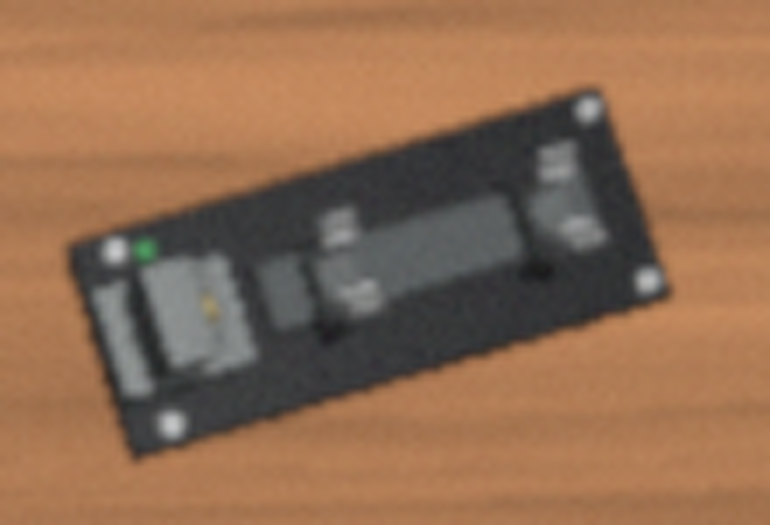

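```bash
python3 -c "
from dock import *
M,p=w2c('top')
q=fit(M,p,[(294.7,189.7),(370.7,167.1),(380.4,197.4),(304,220.7)])
c,s=np.cos(q[2]),np.sin(q[2])
f=lambda x,y:(285+x/7,155+y/7)
for n,u,z in [('ct',f(350,258),.078),('ch',f(571,196),.078),('faceL',f(215,255),.088),('faceTop1',f(125,285),.088)]:
    w=onz(M,p,u,z); d=w[:2]-q[:2]; print(n,w,(c*d[0]+s*d[1]).round(4),(-s*d[0]+c*d[1]).round(4))
"
```

```text
dock [ 0.5299 -0.2352] 15.8 res mm [-0.1  2.3  0.4 -0.2 -0.3 -2.9 -0.   0.8]
ct [ 0.51889308 -0.18956416  0.078     ] 0.0018 0.0469
ch [ 0.54357224 -0.28231482  0.078     ] 0.0003 -0.0491
faceL [ 0.51948316 -0.13218597  0.088     ] 0.018 0.102
faceTop1 [ 0.50758585 -0.09489411  0.088     ] 0.0167 0.1411
```

```bash
python3 -m pendant '{"xyz":[[0,0,0.03],[0,-0.01,0.04],[0.005,-0.03,0.04],[0.01,-0.045,0.04],[0.01,-0.045,0.015],[0.01,-0.045,0],[0.01,-0.045,0],[0.01,-0.045,0],[0.01,-0.045,0],[0.01,-0.045,0]],"turn":[0,0,-0.02,-0.03,-0.03,-0.03,-0.03,-0.03,-0.03,-0.03]}'
python3 -m pendant '{"xyz":[[0.01,-0.045,0],[0.01,-0.045,0],[0.01,-0.045,0],[0.01,-0.045,0],[0.01,-0.045,0],[0.005,-0.045,0],[0,-0.03,0],[0,-0.015,0],[0,0,0]],"turn":[-0.03,-0.03,-0.015,0,0,0,0,0,0]}'
python3 -c "
from h import *
print(yaw());look('wrist','w8',['dock','clip_head','clip_tail','block_face','lamp_tail'])"
```

```text
time_s: 14.75
tool_pos: [0.6134, -0.0528, 0.1936]
tool_rot: [82.2, 88.5, 12.4]
force: [0.1, -0.4, -2.3]
grip_width: 0.025
time_s: 15.88
tool_pos: [0.6641, -0.3825, 0.1839]
tool_rot: [101.0, 89.2, 26.4]
force: [-0.3, -0.2, -2.8]
grip_width: 0.0249
(np.float64(15.39433317586722), array([[ 0.01267742,  0.96402859,  0.26549608],
       [ 0.00630053,  0.26543513, -0.96410813],
       [-0.99989979,  0.01389517, -0.00270886]]))
wrist clip_head 0.84 [ 0.5434 -0.2864  0.0618] [159.  56.]
wrist lamp_tail 0.74 [ 0.6379 -0.3005  0.2202] [250.  89.]
```

View pics/w8.png

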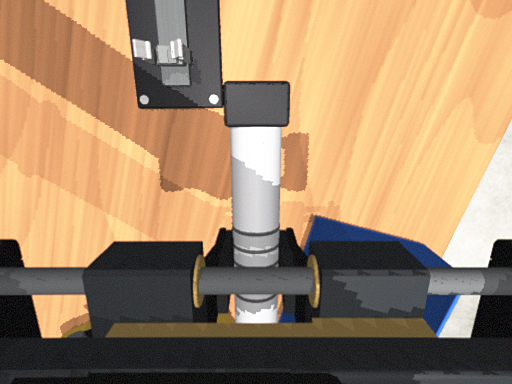

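```bash
python3 -m pendant '{"xyz":[[-0.01,0.035,0.005],[-0.01,0.035,0.005],[-0.005,0.02,0.005],[0,0,0],[0,0,0]],"turn":[0,0,0,0,0]}'
python3 -c "
from h import *
print(yaw());look('wrist','w9',['dock','clip_head','clip_tail','block_face','lamp_tail'])
t=cv2.imread('pics/w9.png'); cv2.imwrite('pics/w9c.png',cv2.resize(t[0:200,90:290],(600,600),interpolation=cv2.INTER_CUBIC))"
```

```text
time_s: 16.8
tool_pos: [0.6406, -0.2865, 0.2024]
tool_rot: [84.2, 89.0, 9.9]
force: [0.1, -0.7, -1.4]
grip_width: 0.025
(np.float64(15.744916621120568), array([[ 0.01695266,  0.96233821,  0.27132597],
       [ 0.00297183,  0.27131527, -0.96248594],
       [-0.99985188,  0.01712303,  0.00173961]]))
wrist dock 0.94 [ 0.5356 -0.2349  0.    ] [184. 106.]
wrist clip_head 0.62 [ 0.5482 -0.2828  0.0611] [175. 152.]
wrist clip_tail 0.94 [ 0.5176 -0.1954  0.0595] [162.  62.]
wrist lamp_tail 0.76 [ 0.6105 -0.1989  0.2392] [247.  75.]
```

View pics/w9c.png

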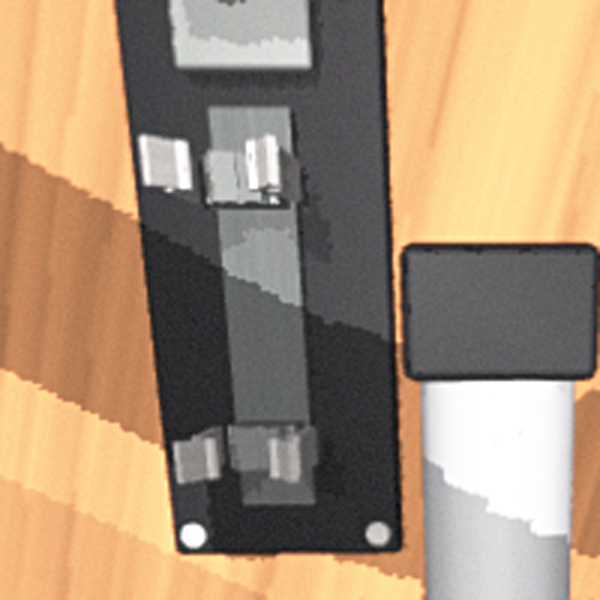

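The dock's near corners are at (149,184) and (224,183), the head clip wings at about (156,152)/(185,151) and the tail clip wings at (145,54)/(178,54).

```bash
python3 -c "
from h import *
M,p=w2c('wrist')
f=lambda x,y:(90+x/3,y/3)
W=lambda x,y,z=.012: onz(M,p,f(x,y),z)[:2]
bl,br,tl,tr=W(178,552),W(401,549),W(118,0),W(383,0)
a=lambda d:np.degrees(np.arctan2(d[1],d[0]))
print(bl,br,np.linalg.norm(br-bl)); print('angles',a(tl-bl)-90,a(tr-br)-90,a(br-bl))
th=np.radians((a(tl-bl)+a(tr-br))/2); y=np.array([np.cos(th),np.sin(th)]); x=np.array([y[1],-y[0]])
o=(bl+br)/2+.1*y; print('origin',o)
for n,q in [('hl',(198,458)),('hr',(286,452)),('tl',(166,162)),('tr',(264,163)),('plinth',(240,68))]:
  for z in [.03,.07,.085]:
    d=W(*q,z)-o; print(n,z,W(*q,z).round(4),(d@x).round(4),(d@y).round(4))
for n,P in [('ch',(.5482,-.2828)),('ct',(.5176,-.1954))]:
  d=np.array(P)-o; print(n,d@x,d@y)
"
```

```text
[ 0.51441417 -0.3422218 ] [ 0.60801114 -0.31490863] 0.09750078777839155
angles 15.787649095227067 15.740702764993003 16.268130415644794
origin [ 0.5340448  -0.23232641]
hl 0.03 [ 0.5201 -0.2951] -0.0305 -0.0566
hl 0.07 [ 0.5306 -0.286 ] -0.0179 -0.0507
hl 0.085 [ 0.5345 -0.2826] -0.0132 -0.0485
hr 0.03 [ 0.5538 -0.2832] 0.0052 -0.0543
hr 0.07 [ 0.5606 -0.2754] 0.0138 -0.0486
hr 0.085 [ 0.5631 -0.2725] 0.0171 -0.0465
tl 0.03 [ 0.4894 -0.1901] -0.0315 0.0528
tl 0.07 [ 0.5032 -0.1925] -0.0189 0.0467
tl 0.085 [ 0.5084 -0.1934] -0.0141 0.0444
tr 0.03 [ 0.5241 -0.1805] 0.0045 0.0526
tr 0.07 [ 0.5341 -0.1839] 0.0132 0.0466
tr 0.085 [ 0.5379 -0.1852] 0.0165 0.0443
plinth 0.03 [ 0.5097 -0.1522] -0.0017 0.0837
plinth 0.07 [ 0.5213 -0.1587] 0.0077 0.0743
plinth 0.085 [ 0.5256 -0.1612] 0.0112 0.0708
ch -8.979596616370198e-05 -0.05242084634743002
ct -0.0057941633068185495 0.040005233268892965
```

```bash
python3 -m pendant '{"xyz":[[-0.025,0.012,0],[-0.03,0.014,0],[-0.03,0.014,-0.01],[-0.015,0.007,-0.02],[0,0,-0.02],[0,0,-0.02],[0,0,-0.01],[0,0,0],[0,0,0]],"turn":[0,0,0,0,0,0,0,0,0]}'
python3 -c "
from h import *
print(yaw());look('wrist','w10',['dock','clip_head','clip_tail','block_face','lamp_tail'])"
```

```text
time_s: 18.23
tool_pos: [0.5382, -0.2409, 0.1197]
tool_rot: [86.8, 88.9, 12.3]
force: [-0.4, 0.2, -1.6]
grip_width: 0.0248
(np.float64(15.483748240839061), array([[ 0.01849   ,  0.96353417,  0.26694574],
       [ 0.00403077,  0.26691737, -0.96371099],
       [-0.99982092,  0.01889502,  0.00105152]]))
wrist block_face 0.75 [ 0.5058 -0.1342  0.057 ] [251.  62.]
wrist lamp_tail 0.77 [ 0.511  -0.157   0.1562] [249.  85.]
```

View pics/w10.png

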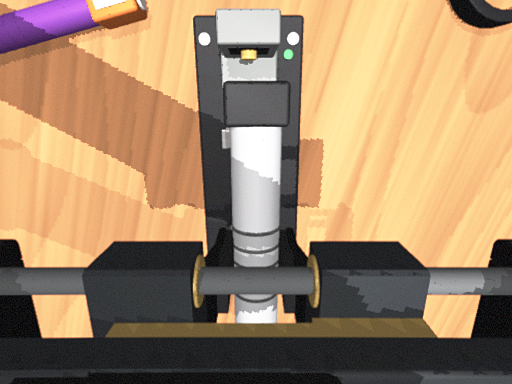

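The pin (248,55) and block (216–281, 10–45) are visible ahead of the lamp's tail (225–290, 82–127). The lamp sits slightly to the right of the block's centre.

```bash
python3 -c "
from h import *
t=cv2.imread('pics/w10.png'); cv2.imwrite('pics/w10c.png',cv2.resize(t[0:150,180:330],(600,600),interpolation=cv2.INTER_CUBIC))
M,p=w2c('wrist')
th=np.radians(15.75); x=np.array([np.cos(th),np.sin(th)]);y=np.array([-x[1],x[0]])
P={'btl':((216,42),.088),'btr':((281,42),.088),'btl2':((217,10),.088),'btr2':((279,10),.088),'tailL':((224.5,126),.1747),'tailR':((289.5,126),.1747),'tailfL':((225.5,82),.1747),'tailfR':((289,82),.1747),'scL':((204,39),.012),'scR':((293,38),.012),'baseL':((203,200),.012),'baseR':((299,130),.012),'baseL2':((196,60),.012),'baseR2':((302,60),.012)}
for n,(u,z) in P.items():
  w=onz(M,p,u,z)[:2]; d=w-np.array([.534,-.233]); print(n,w.round(4),(d@x).round(4),(d@y).round(4))
"
```

```text
btl [ 0.4805 -0.1326] -0.0243 0.1112
btr [ 0.5231 -0.1206] 0.02 0.1111
btl2 [ 0.4768 -0.1138] -0.0227 0.1302
btr2 [ 0.5163 -0.1027] 0.0183 0.1302
tailL [ 0.5047 -0.178 ] -0.0133 0.0609
tailR [ 0.5331 -0.1701] 0.0162 0.0607
tailfL [ 0.5007 -0.1597] -0.0122 0.0796
tailfR [ 0.5273 -0.1523] 0.0155 0.0795
scL [ 0.4584 -0.1217] -0.0425 0.1276
scR [ 0.5359 -0.0991] 0.0382 0.1284
baseL [ 0.4907 -0.2712] -0.052 -0.0251
baseR [ 0.5663 -0.1756] 0.0467 0.0465
baseL2 [ 0.4551 -0.1407] -0.0509 0.1102
baseR2 [ 0.5495 -0.1143] 0.0471 0.11
```

View pics/w10c.png

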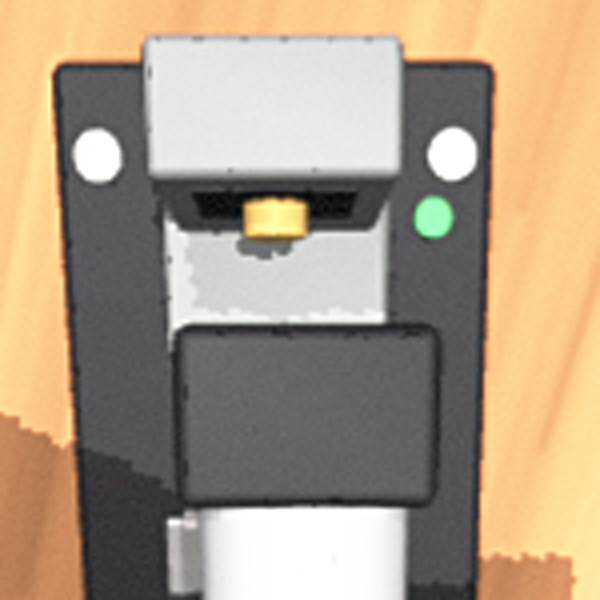

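```bash
python3 -m pendant '{"xyz":[[-0.0045,0.003,-0.01],[0,0,-0.015],[0,0,-0.015],[0,0,-0.008],[0,0,0],[0,0,0]],"turn":[0,0,0,0,0,0]}'
python3 -c "
from h import *
print(yaw());look('wrist','w11',[]);o=readout.get_obs();print(o['force'],o['tool_pos'])
M,p=w2c('wrist')
t=cv2.imread('pics/w11.png'); cv2.imwrite('pics/w11c.png',cv2.resize(t[0:150,180:330],(600,600),interpolation=cv2.INTER_CUBIC))"
```

```text
time_s: 19.27
tool_pos: [0.5321, -0.237, 0.0669]
tool_rot: [91.9, 89.0, 17.4]
force: [-0.4, 0.2, -1.3]
grip_width: 0.0246
(np.float64(15.502549142182332), array([[ 1.62978833e-02,  9.63478218e-01,  2.67290297e-01],
       [ 5.09416216e-03,  2.67242321e-01, -9.63615894e-01],
       [-9.99854204e-01,  1.70665195e-02, -5.52630135e-04]]))
[ 0.22051965  0.79083545 -2.27373205] [ 0.53205255 -0.23704396  0.06693643]
```

View pics/w11c.png

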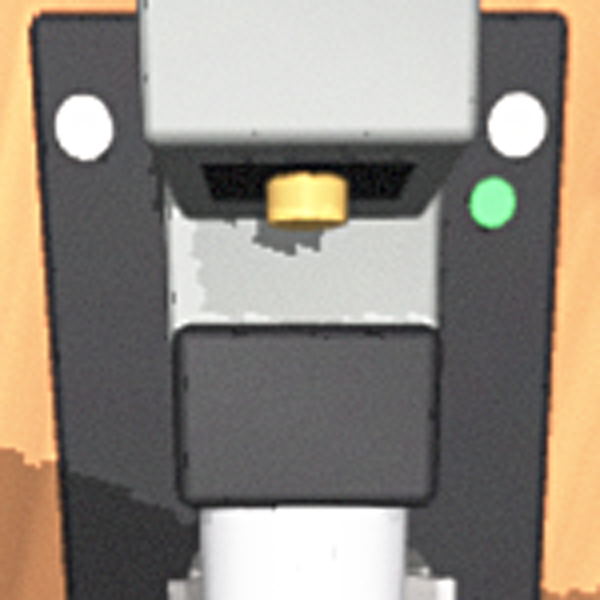

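```bash
python3 -c "
from h import *
M,p=w2c('wrist')
th=np.radians(15.75); x=np.array([np.cos(th),np.sin(th)]);y=np.array([-x[1],x[0]])
f=lambda a,b:(180+a/4,b/4)
P={'btl':(f(143,138),.088),'btr':(f(477,138),.088),'tailL':(f(177,505),.122),'tailR':(f(438,503),.122),'tailfL':(f(180,327),.122),'tailfR':(f(437,327),.122),'baseL':(f(55,400),.012),'baseR':(f(548,400),.012),'wl':(f(185,580),.085),'wr':(f(433,580),.085),'pin':(f(308,228),.062)}
for n,(u,z) in P.items():
  w=onz(M,p,u,z)[:2]; d=w-np.array([.532,-.2336]); print(n,w.round(4),(d@x).round(4),(d@y).round(4))
"
```

```text
btl [ 0.4814 -0.1334] -0.0215 0.1102
btr [ 0.5233 -0.1216] 0.022 0.1101
tailL [ 0.4989 -0.1745] -0.0158 0.0658
tailR [ 0.5275 -0.1664] 0.0139 0.0659
tailfL [ 0.4947 -0.1561] -0.0148 0.0847
tailfR [ 0.5218 -0.1485] 0.0132 0.0846
baseL [ 0.4637 -0.1703] -0.0485 0.0794
baseR [ 0.5579 -0.1442] 0.0492 0.079
wl [ 0.5001 -0.1877] -0.0182 0.0529
wr [ 0.5352 -0.178 ] 0.0181 0.0526
pin [ 0.5044 -0.1341] 0.0005 0.1032
```

```bash
python3 -m pendant '{"xyz":[[0.0005,0,-0.005],[0,0,-0.005],[0,0,-0.003],[0,0,0]],"turn":[0,0,0,0]}'
python3 -m pendant '{"xyz":[[0,0,-0.003],[0,0,0]],"turn":[0,0]}'
```

```text
time_s: 19.82
tool_pos: [0.5333, -0.2374, 0.0539]
tool_rot: [87.5, 89.0, 13.0]
force: [-0.8, 0.4, -2.2]
grip_width: 0.0251
time_s: 20.08
tool_pos: [0.5333, -0.2374, 0.0508]
tool_rot: [87.3, 89.0, 12.8]
force: [0.2, 0.9, -2.5]
grip_width: 0.0249
```

```bash
for i in 1; do python3 -m pendant '{"xyz":[[0,0,-0.003],[0,0,-0.003],[0,0,0]],"turn":[0,0,0]}'; done
python3 -m pendant '{"xyz":[[0,0,-0.002],[0,0,0]],"turn":[0,0]}'
python3 -m pendant '{"xyz":[[0,0,-0.002],[0,0,0]],"turn":[0,0]}'
```

```text
time_s: 20.45
tool_pos: [0.5333, -0.2375, 0.0444]
tool_rot: [86.9, 88.9, 12.4]
force: [-0.5, 1.1, -2.0]
grip_width: 0.025
time_s: 20.7
tool_pos: [0.5338, -0.2375, 0.0426]
tool_rot: [85.8, 88.9, 11.3]
force: [0.3, -0.7, -1.5]
grip_width: 0.0248
time_s: 20.95
tool_pos: [0.5345, -0.2377, 0.0413]
tool_rot: [82.9, 88.8, 8.4]
force: [0.2, 0.6, -0.4]
grip_width: 0.0249
```

```bash
python3 -m pendant '{"xyz":[[0.0005,0,-0.002]],"turn":[0]}'
python3 -m pendant '{"xyz":[[0,0,-0.002]],"turn":[0]}'
python3 -m pendant '{"xyz":[[0,0,-0.002]],"turn":[0]}'
```

```text
time_s: 21.08
tool_pos: [0.5351, -0.238, 0.0403]
tool_rot: [80.1, 88.9, 5.7]
force: [-4.2, 0.6, 10.2]
grip_width: 0.0248
time_s: 21.2
tool_pos: [0.5354, -0.2383, 0.0399]
tool_rot: [77.2, 88.9, 2.7]
force: [-4.7, 1.1, 12.3]
grip_width: 0.0249
time_s: 21.32
tool_pos: [0.5356, -0.2387, 0.0397]
tool_rot: [74.0, 88.9, -0.5]
force: [-4.8, 1.2, 11.8]
grip_width: 0.0247
```

```bash
python3 -m pendant '{"xyz":[[-0.001,0.001,0.004],[-0.002,0.001,0],[0,0,0]],"turn":[0,0,0]}'
python3 -c "
from h import *
print(yaw());look('wrist','w12',[]);o=readout.get_obs();print(o['force'],o['wrist_torque'],o['tool_pos'],o['qpos'])
t=cv2.imread('pics/w12.png'); cv2.imwrite('pics/w12c.png',cv2.resize(t[0:200,180:330],(600,800),interpolation=cv2.INTER_CUBIC)[:600])"
```

```text
time_s: 21.7
tool_pos: [0.5321, -0.2365, 0.0434]
tool_rot: [74.5, 88.9, -0.0]
force: [-0.3, -0.2, -1.1]
grip_width: 0.0246
(np.float64(15.495756187395068), array([[ 1.98070712e-02,  9.63474731e-01,  2.67065763e-01],
       [-9.13958495e-06,  2.67118341e-01, -9.63663734e-01],
       [-9.99803821e-01,  1.90849154e-02,  5.29963776e-03]]))
[ 0.16642437 -0.35182031 -1.46994927] [ 0.0005096  -0.13440104 -0.0009047 ] [ 0.53214386 -0.23652564  0.04336893] [ 52.10829552  19.80469089 -35.8005068  102.6180251   12.73856144
  60.62071234  27.32483891]
```

View pics/w12c.png

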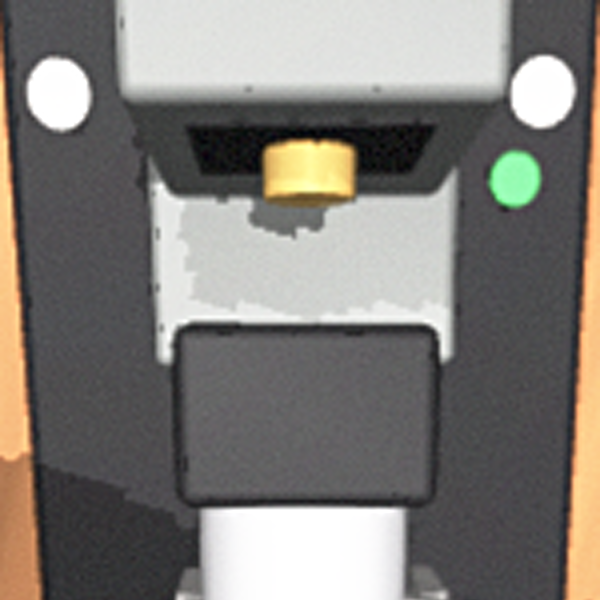

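```bash
python3 -m pendant '{"xyz":[[0.0005,0,-0.002],[-0.0003,0,-0.002]],"turn":[0,0]}'
python3 -m pendant '{"xyz":[[-0.0005,0.0003,-0.002]],"turn":[0]}'
python3 -m pendant '{"xyz":[[-0.0005,0.0003,-0.0022]],"turn":[0]}'
```

```text
time_s: 22.0
tool_pos: [0.5344, -0.2366, 0.0408]
tool_rot: [72.5, 88.7, -2.0]
force: [-1.4, 0.3, 9.4]
grip_width: 0.0247
time_s: 22.12
tool_pos: [0.5348, -0.2367, 0.0404]
tool_rot: [69.6, 88.6, -4.9]
force: [-2.0, 1.1, 11.3]
grip_width: 0.0249
time_s: 22.25
tool_pos: [0.535, -0.237, 0.04]
tool_rot: [66.4, 88.5, -8.1]
force: [-3.4, 1.2, 11.9]
grip_width: 0.0246
```

```bash
python3 -m pendant '{"xyz":[[-0.0015,0.0005,-0.0025]],"turn":[0]}'
python3 -m pendant '{"xyz":[[-0.0012,0.0005,-0.003]],"turn":[0]}'
```

```text
time_s: 22.38
tool_pos: [0.5349, -0.2372, 0.0398]
tool_rot: [63.2, 88.4, -11.3]
force: [-1.7, 0.5, 13.1]
grip_width: 0.0246
time_s: 22.5
tool_pos: [0.5352, -0.2374, 0.0393]
tool_rot: [60.3, 88.2, -14.2]
force: [-2.0, 1.3, 13.7]
grip_width: 0.0251
```

```bash
python3 -m pendant '{"xyz":[[-0.0012,0.0005,-0.0035]],"turn":[0]}'
python3 -m pendant '{"xyz":[[-0.0012,0.0005,-0.0035]],"turn":[0]}'
python3 -c "
from h import *
print(yaw());look('wrist','w13',[]);o=readout.get_obs();print(o['force'],o['wrist_torque'],o['tool_pos'],o['qpos'])
t=cv2.imread('pics/w13.png'); cv2.imwrite('pics/w13c.png',cv2.resize(t[0:200,155:355],(600,600),interpolation=cv2.INTER_CUBIC)[:600])"
```

```text
time_s: 22.62
tool_pos: [0.5355, -0.2377, 0.0385]
tool_rot: [57.5, 88.0, -17.0]
force: [-2.9, 1.4, 13.3]
grip_width: 0.025
time_s: 22.75
tool_pos: [0.5358, -0.2382, 0.0376]
tool_rot: [55.0, 87.9, -19.5]
force: [-3.6, 0.0, 13.7]
grip_width: 0.0251
(np.float64(15.539557681602606), array([[ 0.03517094,  0.96299559,  0.26721246],
       [-0.01242092,  0.26777845, -0.96340045],
       [-0.99930412,  0.03056468,  0.02137931]]))
[-2.83300113  0.28605169 12.22636627] [0.14338025 0.40280467 0.00438178] [ 0.53569983 -0.23821985  0.03748635] [ 51.9075201   19.75275292 -35.68651876 103.44851856  13.39536339
  58.80924921  26.77473634]
```

View pics/w13c.png

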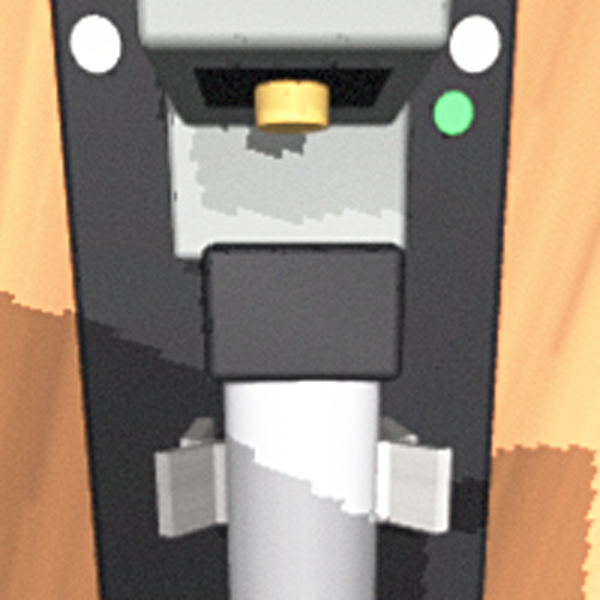

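The tube (228–378 in the crop) is centred between the tail clip's wings (155–450), so I'll keep pressing.

```bash
python3 -m pendant '{"xyz":[[-0.0012,0.0008,-0.0035]],"turn":[0]}'
python3 -m pendant '{"xyz":[[-0.0012,0.0008,-0.004]],"turn":[0]}'
python3 -m pendant '{"xyz":[[-0.0012,0.0008,-0.004]],"turn":[0]}'
python3 -c "
from h import *
print(yaw())"
```

```text
time_s: 22.92
tool_pos: [0.5359, -0.2386, 0.0366]
tool_rot: [52.4, 87.7, -22.1]
force: [-3.7, 1.2, 12.6]
grip_width: 0.0249
time_s: 23.05
tool_pos: [0.536, -0.239, 0.035]
tool_rot: [50.3, 87.5, -24.2]
force: [-2.6, -0.1, 10.6]
grip_width: 0.0245
time_s: 23.18
tool_pos: [0.536, -0.2393, 0.033]
tool_rot: [48.6, 87.3, -26.0]
force: [-0.9, 0.0, 7.8]
grip_width: 0.0246
(np.float64(15.526687106106014), array([[ 0.04207563,  0.96291301,  0.2665111 ],
       [-0.02047912,  0.26752247, -0.96333397],
       [-0.99890452,  0.03507497,  0.03097579]]))
```

```bash
python3 -m pendant '{"xyz":[[-0.0005,0.0005,-0.003]],"turn":[0]}'
python3 -m pendant '{"xyz":[[-0.0005,0.0005,-0.003]],"turn":[0]}'
python3 -m pendant '{"xyz":[[-0.0005,0.0005,-0.0025]],"turn":[0]}'
python3 -c "
from h import *
print(yaw())"
```

```text
time_s: 23.3
tool_pos: [0.5361, -0.2396, 0.0313]
tool_rot: [47.2, 87.2, -27.3]
force: [-1.6, 0.5, 6.1]
grip_width: 0.0246
time_s: 23.42
tool_pos: [0.5359, -0.2398, 0.0289]
tool_rot: [46.2, 87.1, -28.3]
force: [0.0, 0.4, 2.1]
grip_width: 0.0249
time_s: 23.55
tool_pos: [0.5355, -0.2397, 0.0262]
tool_rot: [46.0, 87.1, -28.5]
force: [0.8, 0.1, -0.8]
grip_width: 0.0247
(np.float64(15.521145518722356), array([[ 0.04419147,  0.96290118,  0.26621125],
       [-0.02402634,  0.26741887, -0.96328079],
       [-0.99873412,  0.03617271,  0.03495262]]))
```

```bash
python3 -m pendant '{"xyz":[[0,0,-0.002]],"turn":[0]}'
python3 -m pendant '{"xyz":[[0,0,-0.0015]],"turn":[0]}'
python3 -c "
from h import *
print(yaw());look('wrist','w14',[]);o=readout.get_obs();print(o['force'],o['wrist_torque'],o['tool_pos'])
t=cv2.imread('pics/w14.png'); cv2.imwrite('pics/w14c.png',cv2.resize(t[0:200,155:355],(600,600),interpolation=cv2.INTER_CUBIC)[:600])
M,p,im=snap('scene','s14');cv2.imwrite('pics/s14c.png',cv2.resize(im[130:230,80:220][:,:,::-1],(770,550),interpolation=cv2.INTER_CUBIC))"
```

```text
time_s: 23.68
tool_pos: [0.5352, -0.2392, 0.0233]
tool_rot: [46.6, 87.2, -27.9]
force: [1.6, 0.6, -1.9]
grip_width: 0.0248
time_s: 23.8
tool_pos: [0.5353, -0.2391, 0.0219]
tool_rot: [46.9, 87.2, -27.7]
force: [-2.4, 0.5, 11.3]
grip_width: 0.0252
(np.float64(15.520214921198434), array([[ 0.04365584,  0.96291288,  0.26625731],
       [-0.02288376,  0.26740527, -0.96331239],
       [-0.99878451,  0.03596124,  0.03370887]]))
[ 0.31217842 -0.54295318  2.71216304] [ 0.1172516  -0.03971347  0.12691414] [ 0.53534006 -0.23915026  0.02203557]
```

View pics/w14c.png

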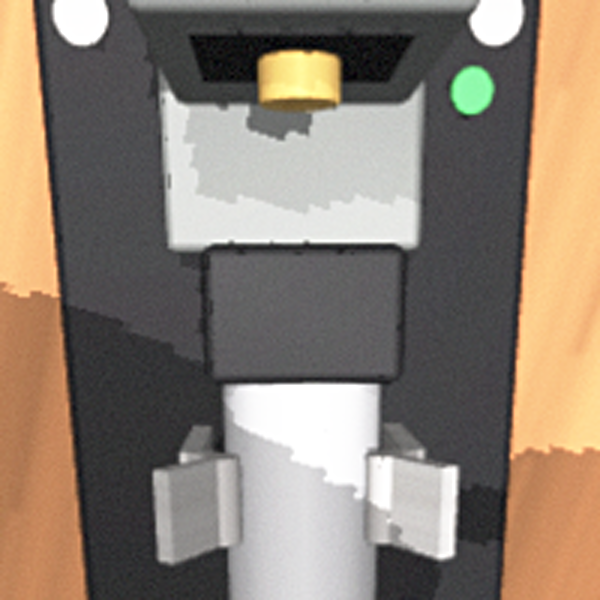

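View pics/s14c.png

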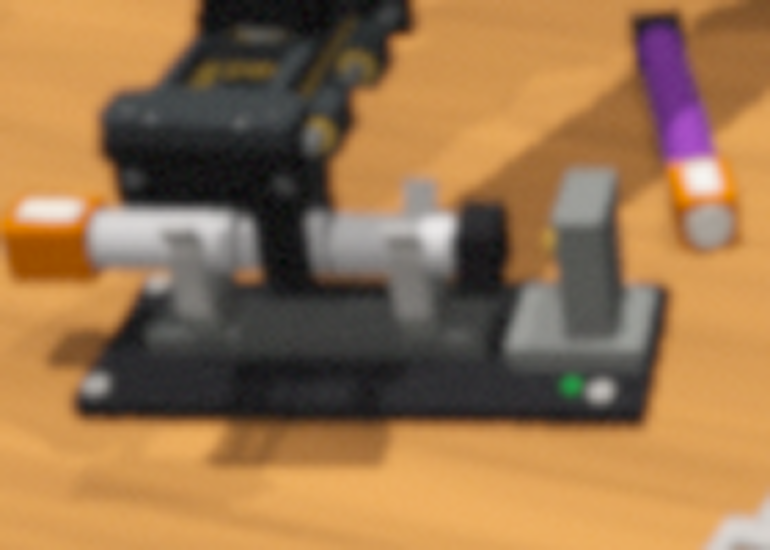

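The lamp has snapped down: the force rose to about 15 N, fell away, then rose sharply again at the seat. In the scene view the tube looks level in both clips with the tail clear of the pin. I'll relax the grip to release the stored moment, then regrip lightly.

```bash
python3 -m pendant '{"xyz":[[0,0,0],[0,0,0],[0,0,0],[0,0,0]],"turn":[0,0,0,0]}' 0.45 12
python3 -c "
from h import *
print(yaw());look('wrist','w15',['lamp_tail','lamp_tail_side','lamp_head_side','lamp']);o=readout.get_obs();print(o['force'],o['wrist_torque'],o['tool_pos'])
M,p,im=look('scene','s15',['lamp_head_side','lamp_tail_side']);cv2.imwrite('pics/s15c.png',cv2.resize(im[130:230,80:220][:,:,::-1],(770,550),interpolation=cv2.INTER_CUBIC))"
```

```text
time_s: 24.4
tool_pos: [0.5341, -0.2387, 0.0211]
tool_rot: [46.5, 87.3, -28.0]
force: [0.3, -0.5, -0.4]
grip_width: 0.0389
(np.float64(15.504845222633135), array([[ 0.04122126,  0.96305485,  0.26613186],
       [-0.02193879,  0.26716645, -0.96340063],
       [-0.99890915,  0.03387398,  0.03214119]]))
wrist lamp_tail_side 0.58 [ 0.5169 -0.1867  0.0591] [253. 155.]
wrist lamp 0.83 [ 0.5366 -0.2452  0.0628] [259. 263.]
[-0.74043565  2.02288983 -0.59769492] [ 0.01595798 -0.10577316 -0.01203111] [ 0.53429952 -0.23879499  0.02125173]
scene lamp_head_side 0.92 [0.3415 0.3194 0.0175] [372. 185.]
scene lamp_head_side 0.89 [ 0.3477 -0.1373  0.0167] [204. 160.]
scene lamp_tail_side 0.97 [ 0.2362 -0.1885  0.0146] [202. 141.]
scene lamp_tail_side 0.79 [ 0.5176 -0.186   0.0689] [156. 172.]
```

View pics/w15.png

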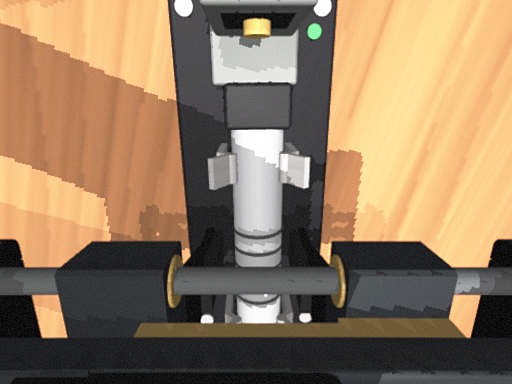

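View pics/s15c.png

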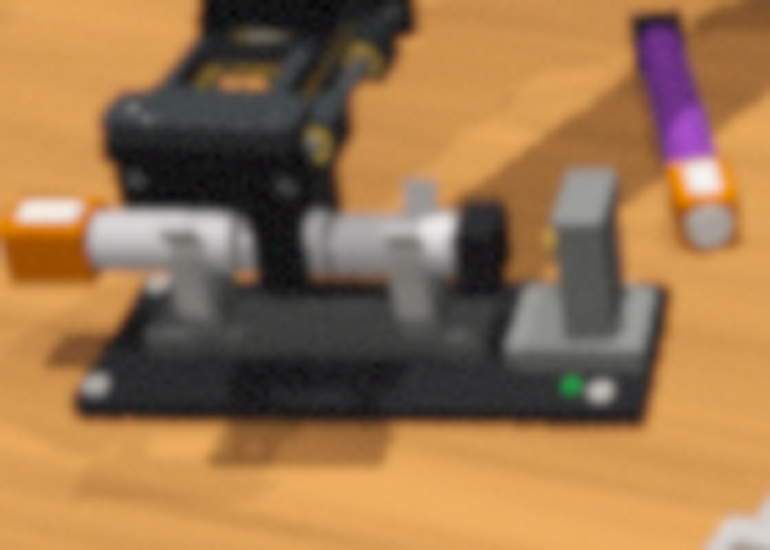

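The lamp stays in both clips with the fingers open. I'll regrip lightly and slide it.

```bash
python3 -m pendant '{"xyz":[[0,0,0],[0,0,0],[0,0,0],[0,0,0]],"turn":[0,0,0,0]}' 0 20
python3 -m pendant '{"xyz":[[-0.0005,0.002,0],[-0.0005,0.002,0]],"turn":[0,0]}'
```

```text
time_s: 25.3
tool_pos: [0.5353, -0.2385, 0.0214]
tool_rot: [47.7, 87.2, -26.8]
force: [0.3, -0.2, -0.1]
grip_width: 0.0255
time_s: 25.55
tool_pos: [0.5348, -0.237, 0.0215]
tool_rot: [45.7, 87.0, -28.9]
force: [2.1, -2.5, -3.2]
grip_width: 0.0252
```

```bash
python3 -m pendant '{"xyz":[[-0.0008,0.003,0],[-0.0008,0.003,0]],"turn":[0,0]}'
python3 -m pendant '{"xyz":[[-0.0008,0.003,0],[-0.0008,0.003,0]],"turn":[0,0]}'
python3 -c "
from h import *
print(yaw());look('wrist','w16',[])"
```

```text
time_s: 25.8
tool_pos: [0.5333, -0.2318, 0.0215]
tool_rot: [45.2, 87.0, -29.5]
force: [2.8, -3.1, -2.4]
grip_width: 0.0255
time_s: 26.05
tool_pos: [0.5316, -0.2254, 0.0215]
tool_rot: [44.9, 86.9, -29.7]
force: [3.2, -3.2, -3.2]
grip_width: 0.0256
(np.float64(15.430935756025058), array([[ 0.04629182,  0.96326951,  0.26451638],
       [-0.02642021,  0.26588827, -0.96364174],
       [-0.99857851,  0.03762016,  0.03775823]]))
```

View pics/w16.png

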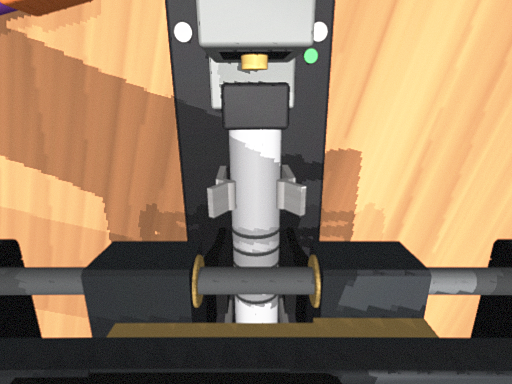

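```bash
python3 -m pendant '{"xyz":[[-0.0005,0.0025,0],[-0.0005,0.0025,0]],"turn":[0,0]}'
python3 -m pendant '{"xyz":[[-0.0005,0.002,0],[-0.0005,0.002,0]],"turn":[0,0]}'
python3 -m pendant '{"xyz":[[-0.0005,0.002,0]],"turn":[0]}'
```

```text
time_s: 26.35
tool_pos: [0.53, -0.2198, 0.0214]
tool_rot: [44.4, 87.0, -30.2]
force: [1.6, -4.4, -2.8]
grip_width: 0.0255
time_s: 26.6
tool_pos: [0.529, -0.2162, 0.0215]
tool_rot: [43.8, 87.0, -30.8]
force: [3.4, -3.7, -4.2]
grip_width: 0.0254
time_s: 26.72
tool_pos: [0.5285, -0.2143, 0.0215]
tool_rot: [43.6, 86.9, -31.0]
force: [2.6, -5.4, -3.5]
grip_width: 0.0253
```

```bash
python3 -m pendant '{"xyz":[[-0.0005,0.0015,0]],"turn":[0]}'
python3 -m pendant '{"xyz":[[-0.0005,0.0015,0]],"turn":[0]}'
python3 -c "
from h import *
look('wrist','w17',[]);M,p,im=snap('scene','s17');cv2.imwrite('pics/s17c.png',cv2.resize(im[150:210,120:220][:,:,::-1],(800,480),interpolation=cv2.INTER_CUBIC))
cv2.imwrite('pics/w17c.png',cv2.resize(cv2.imread('pics/w17.png')[0:200,155:355],(600,600),interpolation=cv2.INTER_CUBIC))"
```

```text
time_s: 26.85
tool_pos: [0.5284, -0.214, 0.0215]
tool_rot: [42.8, 86.8, -31.8]
force: [5.2, -7.4, -6.7]
grip_width: 0.0253
time_s: 26.98
tool_pos: [0.5284, -0.214, 0.0215]
tool_rot: [42.1, 86.7, -32.6]
force: [5.0, -6.9, -8.1]
grip_width: 0.0252
```

View pics/s17c.png

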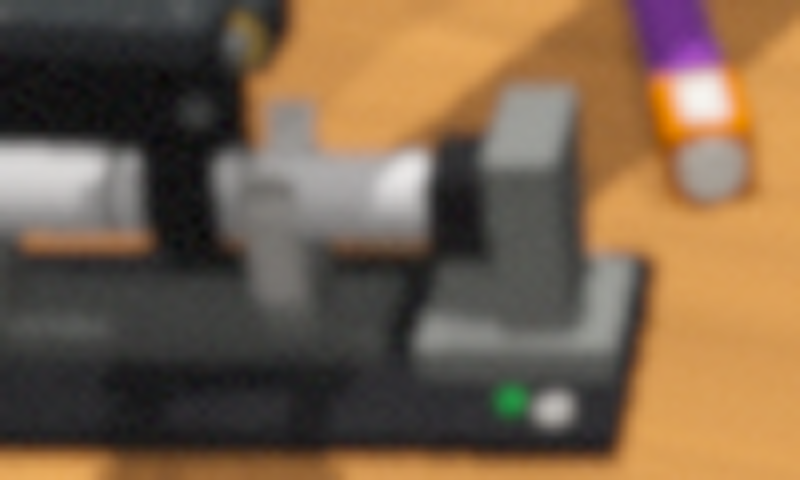

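View pics/w17c.png

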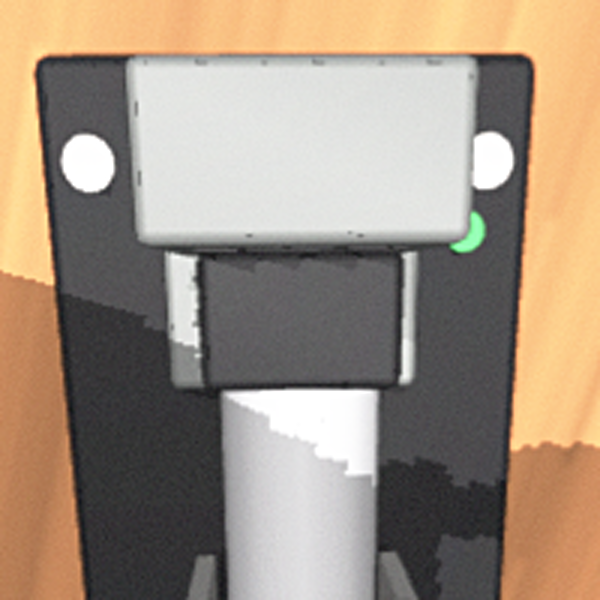

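The tail (205–400, 250–385 in the crop) now meets the block's face, the motion has stopped and the push has risen to about 9 N. One more gentle push, then release.

```bash
python3 -m pendant '{"xyz":[[0,0.0015,0.0003],[0,0,0]],"turn":[0,0]}'
python3 -m pendant '{"xyz":[[0,0,0],[0,0,0],[0,0,0],[0,0,0],[0,0,0],[0,0,0]],"turn":[0,0,0,0,0,0]}' 0.7
python3 -m pendant '{"xyz":[[0,0,0.005],[0,0,0.01],[0,0,0.02],[0,0,0.02],[0,0,0.03],[0,0,0.03],[0,0,0]],"turn":[0,0,0,0,0,0,0]}'
python3 -c "
from h import *
look('wrist','w18',['lamp','lamp_tail']);M,p,im=look('scene','s18',['lamp_head_side','lamp_tail_side']);cv2.imwrite('pics/s18c.png',cv2.resize(im[130:230,80:220][:,:,::-1],(770,550),interpolation=cv2.INTER_CUBIC))"
```

```text
time_s: 27.32
tool_pos: [0.5285, -0.2142, 0.0215]
tool_rot: [41.4, 86.6, -33.4]
force: [2.6, -1.4, -1.8]
grip_width: 0.0259
time_s: 28.08
tool_pos: [0.527, -0.2096, 0.0213]
tool_rot: [43.1, 86.9, -31.5]
force: [-0.1, 0.7, 0.6]
grip_width: 0.0607
time_s: 28.95
tool_pos: [0.5276, -0.2096, 0.144]
tool_rot: [43.4, 86.8, -31.2]
force: [-0.4, 0.2, -0.4]
grip_width: 0.061
wrist lamp 0.81 [ 0.5284 -0.2208  0.0647] [250. 199.]
wrist lamp 0.79 [ 0.292  -0.1681  0.0165] [24. 73.]
wrist lamp_tail 0.96 [ 0.5018 -0.1293  0.0612] [248.  95.]
scene lamp_head_side 0.91 [ 0.5436 -0.2772  0.0634] [117. 173.]
scene lamp_head_side 0.75 [0.3382 0.3231 0.0153] [373. 185.]
scene lamp_tail_side 0.74 [0.28   0.2142 0.015 ] [332. 168.]
scene lamp_tail_side 0.71 [ 0.2367 -0.1906  0.0174] [202. 140.]
```

View pics/w18.png

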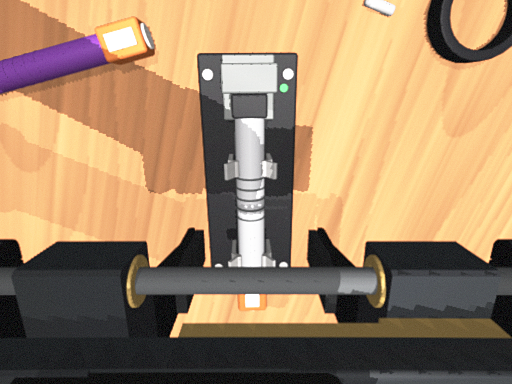

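View pics/s18c.png

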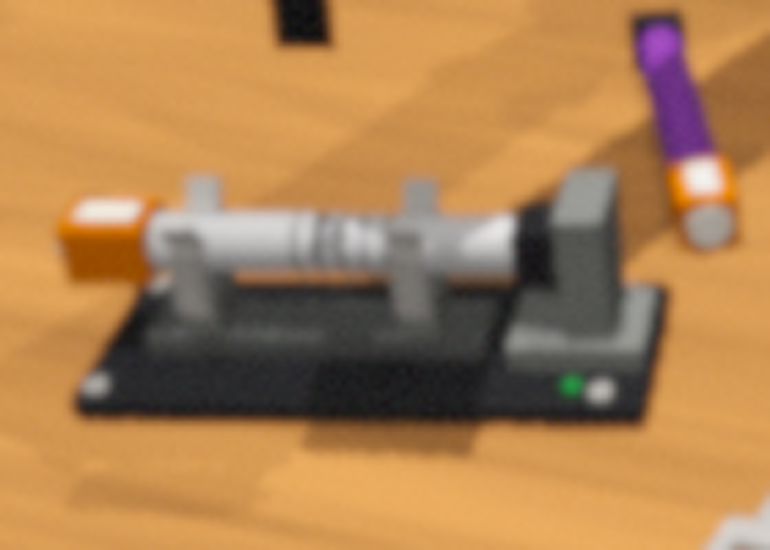

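```bash
python3 -c "
import cv2
cv2.imwrite('pics/w18c.png',cv2.resize(cv2.imread('pics/w18.png')[40:140,190:310],(720,600),interpolation=cv2.INTER_CUBIC))"
```

```text
(no output)
```

View pics/w18c.png

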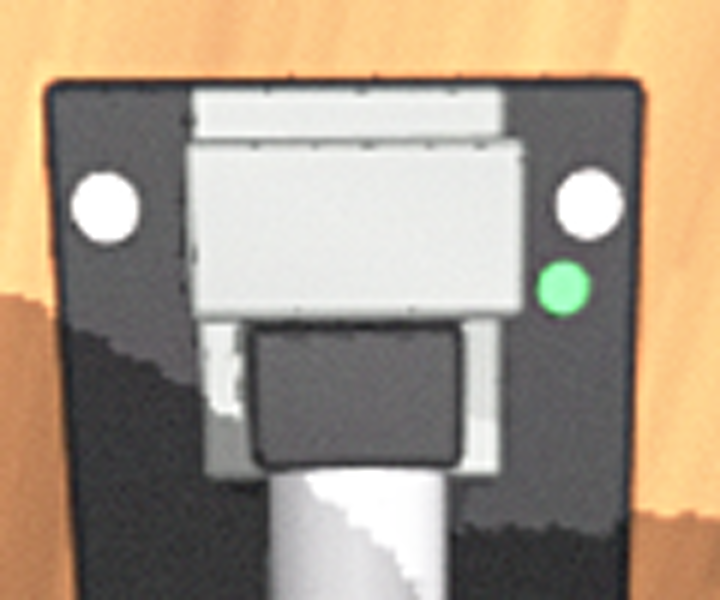

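```bash
python3 -c "
from h import *
M,p=w2c('wrist')
th=np.radians(15.75); x=np.array([np.cos(th),np.sin(th)]);y=np.array([-x[1],x[0]])
f=lambda a,b:(190+a/6,40+b/6)
for n,u,z in [('face top',f(355,316),.088),('tail far',f(355,326),.0775),('tail near',f(355,468),.0775),('tailL',f(258,400),.0775),('tailR',f(461,400),.0775),('bL',f(195,300),.088),('bR',f(520,300),.088)]:
  w=onz(M,p,u,z)[:2]; d=w-np.array([.532,-.2336]); print(n,(d@x).round(4),(d@y).round(4))
"
```

```text
face top -0.003 0.112
tail far -0.0029 0.1108
tail near -0.0031 0.0924
tailL -0.0161 0.1014
tailR 0.0114 0.1013
bL -0.0233 0.114
bR 0.0181 0.1138
```

The tail end measures y ≈ 0.112 in the dock frame, level with the block's face, and the hand is clear. I'll hand it in.

```bash
python3 -c "
from cell import sign_off
print(sign_off())"
```

```text
the job is handed in; nothing more can be done
None
```

I put the silver work light away on its dock and handed the job in at about 29 s; the hand-in gave no verdict. I gripped it near mid-tube and pressed it into both clips with the tail about 18 mm short of the pin. Then I regripped lightly and slid it about 25 mm until it stopped.

**Forces:** snapping in took about 15 N, then about 13 N at the hard seat. The slide stopped dead at about 9 N. These are wrist readings at the end of each row; the lamp–dock contact force was not measured.

**Last checks, hand open and clear:**
- **Tail position:** the tail's end is at y ≈ 0.112 m in the dock frame, level with the block's face. The pin's travel itself could not be read, so fully home rests on the felt stop and this measurement.
- **Seating:** the tube lies in both clips in the pictures, centred to about 1 mm against the block, with its axis at about 62 mm.
- **Other things:** I never felt contact with the spanner, socket or tape roll, but I did not measure their positions again at the end.

**What went wrong or disagreed:**
- **First grasp:** it closed on nothing. The finger tips turned out to sit about 29 mm short of the stated TCP, and I corrected for that by image and by feel.
- **Tool tilt:** the tool leaned about 3° during pressing. I opened the fingers once to release that before sliding.
- **Dock position:** estimates from different views differed by about 3 mm, and I used the close wrist view.

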